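Slide the bottle tray up a step onto the stage and home to its stop

ROBOT

A 6-joint arm with a two-finger parallel gripper is mounted at the origin on a cart in front of the work surface, level with it; the furniture and walls round the work are solid. World frame = base frame: x ahead of the robot, y to its left, z up, the work surface at z = 0. Lengths are in mm, angles in degrees, forces in N, time in s.
With the tool pointing down it reaches from about 300 to 850 mm from the base axis. Payload 4.2 kg.
Tool frame: the origin (TCP) lies at the centre of the arm's flange, where the gripper is bolted on; the fingertips stand 191 mm ahead of it and the grasp point (between the pads) lies 172 mm ahead of it; z points along the fingers, x is the direction in which the jaws open and shut, and the axes are right-handed (so a half turn about z gives the same grasp; the last joint's range is limited). The gripper opens to 91 mm and grips with 3 to 60 N. Pads are 32 mm wide; open, the fingers measure 118 mm over their backs; the gripper's body (76 mm by 178 mm) begins 60 mm behind the grasp point.
Start: joints at [75.86, 18.312, 89.639, -0, 72.044, -1.146], TCP at [129.292, 560.274, 404.776] pointing down, gripper open.
Joint ranges: [-177.97, 177.97], [-48.28, 115.42], [12.27, 149.76], [-77.06, 257.06], [2.81, 150.46], [-146.56, 146.56]. Speed limits (degrees/s): [147.25, 147.25, 180, 180, 180, 180].

INTERFACE

Orientations are given as [roll, pitch, yaw] about the fixed x, y, z axes, in that order (R = Rz(yaw) Ry(pitch) Rx(roll)).
In Python, from workcell import telemetry, imaging, env gives the robot as it stands. The module is installed in compiled form; this text tells all that it offers.
- The arm moves only by the tool jog_arm, never from a script. Its argument "series" is a list of rows, each a list of 3 entries, a list of its own where there are three numbers: the shift along the world's x, y, z in mm, then the turn, a rotation vector about the world's x, y, z in rad, then the opening, from 0 (shut) to 1 (fully open). In form: [[[x, y, z], [ax, ay, az], jaw], ...]. A call has exactly 5 rows; each row is the pose to reach, as a shift and turn from the pose measured when the call began; what a row does not reach only later rows make up. A row lasts 1/12 s, in which the tool goes at most 41.7 mm and 7.16 degrees, less where a joint would pass 70% of its speed; a pose out of reach is approached as far as the arm can. A call with a gripper value outside its range is refused whole. The fingers move at their own pace and stop on an object; "squeeze" is the grip in N (left out, the last holds). Time passes only in rows, so rows that repeat a pose let the fingers close, or fill a call up. It gives the time, the measured TCP pose, the force and the opening at its end, in the units of the state.
- telemetry.state(): the state, without advancing time (a new reading comes with each control period).
- imaging.grab_frame(name): name is "scene" or "side" or "wrist"; returns a dict with "pixels" (420x560x3 uint8, red, green, blue), "fov_y" (degrees; the focal length in pixels is half the picture's height over the tangent of half this angle, whatever the lens; pixels are square), "cx", "cy" (the principal point, pixels), "k1" (the pictures are not rectified: a ray, as slopes to the right and down, at radius r is drawn at 1 + k1 r^2 times it, then the intrinsics apply), "R" (3x3) and "t" (3): a world point X has camera coordinates R X + t; the wrist camera has in their place "T_tool_cam" (4x4, takes a point from camera to tool coordinates, whose origin is the TCP and whose axes are the tool frame's). Camera axes: x right, y down, z forward; pixel columns grow to the right and rows downward; lengths in mm; the calibration is good to about 2 mm. A picture is of the moment at which its call begins: read the wrist's pose just before it. There is no depth.
- env.job_done(): hands the job in, once; it reports no verdict.
The state is a dict: "time_s": time; "qpos": joint angles; "qvel": joint speeds; "effort": joint torques, N m; "ee_pos": TCP position; "ee_rot": TCP orientation; "force": force on the tool from outside, world axes, zero at the start; "torque": the same for the moment, N m; "gripper_width": finger opening in mm.
Only numpy, scipy, OpenCV 4.12 (cv2) and the standard library are available. Lean on these libraries where they do the work, as an engineer would, in place of code of your own. Each camera call takes 0.05 s, during which the arm holds its last target.

TASK

Take the tray with the bottle by its black grip and slide it off the loading board, up over the step and onto the grey stage, between the two guide rails: tip its leading end up onto the stage first and keep the trailing end sliding on the board until the tray is more than half across, never carrying the tray through the air. Then slide it on and press it gently but firmly home against the depth stop, holding the pressure for a moment without shifting the stop, and let go. The bottle must stay upright in its ring; do not ram or press anything hard, and leave the other things alone.

Things in the scene. Friction and masses are not known exactly. Their poses are not given: they have to be found in the camera images.
- tray: Flat aluminium tray, 150 long (its x), 100 wide, plate 6 mm thick, side rims up to 12 mm, sharp bottom edges that catch on a step, 0.32 to 0.52 kg. Origin: centre of the underside; +x is the leading end, z up. It starts on the loading board, leading end toward the stage but up to 7 degrees crooked and up to 10 mm off the middle line: straighten it while it slides.
- tray_grip (a point): Point where the tray is best held, inside its upright black grip block, 47 mm above the underside, at x = -55 mm of the tray; axes as the tray's. The block is 22 mm along x, 30 mm along y and reaches from 6 to 64 mm above the underside. The bottle's axis is 90 mm ahead of it.
- tray_front (a point): Middle of the bottom edge of the tray's leading end (x = +75 mm of the tray, at the underside).
- tray_rear (a point): Middle of the bottom edge of the tray's trailing end (x = -75 mm of the tray, at the underside).
- tray_seat (a point): Centre of the bottle's place on the tray: inside a ring 6 mm high and 54 mm inner diameter, on the plate's top face, x = +35 mm of the tray.
- bottle: Amber bottle, 50 mm diameter, 105 mm high, about 0.14 kg, standing loose in the tray's ring. Origin: centre of its underside, z up.
- loading_board: Fixed low grey board, 174 long, 150 wide, on which the tray starts. Origin: level with the bottom of its feet, under the middle line, 3 mm beyond its edge by the stage; +x points to the stage (direction of travel). Its flat top is 17 mm above its origin, from x = -177 to -3 mm. The top is 5 to 8 mm lower than the stage's deck (varies).
- stage: Fixed grey stage, 215 long, 140 wide. Origin: on the bench under the middle of its entry edge (the step); +x is the direction of travel, z up; same yaw as the board. Deck 22 mm above the origin, x = 0 to 215 mm. Two guide rails, 10 mm high above the deck, 108 mm apart inside from x = 36 to 200 mm, flare out to about 122 mm apart at x = 8 mm.
- depth_stop: Aluminium depth stop across the stage's far end, 64 wide, 23 mm high, black knob behind. Origin: middle of its face, at deck height; x as the stage's, the face looks along -x. Set anywhere from 158 to 182 mm past the entry edge. Held by friction only: it shifts at about 12 N of push; pressing home means at least 3 N on it for a quarter of a second.
- tape_roll: Roll of tape, 61 mm across, 18 mm high, bystander. Origin: centre of the underside.
- timer: Small square timer 62 x 62 x 18 mm, bystander. Origin: centre of the underside.
- pocket_meter: Pocket meter 138 x 45 x 22 mm lying on the bench, bystander. Origin: near the centre of its underside.
Not all that is in view belongs to the job. Of the things like the bottle, leave any that is purple; of the rest the smaller one is meant.

How it is judged (in metres and radians):
On the way, in this order (a step that is already met when the one before it is completed fails the run):
1. the tray bridges the step: its leading end lies on the stage (at least 10 mm in) while its trailing end is still down on the board (x of tray_front in the frame of stage above 0.01 m and z of tray_front in the frame of stage below 0.029 m and contact force between tray and stage above 0.2 N and z of tray_rear in the frame of loading_board below 0.021 m and x of tray in the frame of stage below 0 m), for 0.1 s.
2. the tray, on the stage, is pressed against the depth stop with at least 3 N for 0.25 s (contact force between tray and depth_stop above 3 N and x of tray_rear in the frame of stage above 0 m), for 0.25 s.
At the end, for the whole second after the job is handed in: The tray lies flat and at rest on the stage between the rails, wholly past the entry edge, square to it within 3 degrees, its leading end within 2.5 mm of the depth stop; the bottle stands upright and at rest in its ring (within 6 mm of its centre) (x of tray_rear in the frame of stage above 0 m and z of tray in the frame of stage below 0.0245 m and angle between tray's own z axis and vertical below 0.03 rad and angle between the x axis of tray and the x axis of stage, either way round below 0.06 rad and x of tray_front in the frame of depth_stop above -0.0025 m and horizontal distance between bottle and tray_seat below 0.006 m and distance between bottle and tray_seat below 0.008 m and angle between bottle's own z axis and vertical below 0.06 rad and linear speed of each of tray, bottle below 0.01 m/s); the robot touches nothing.
It fails at once if the tray is carried: its trailing end rises more than 4 mm off the board before the tray is half across, or ever more than 6 mm above the stage's deck ((x of tray in the frame of stage below 0 m and z of tray_rear in the frame of loading_board above 0.021 m) or z of tray_rear in the frame of stage above 0.028 m).
It fails at once if the tray is tipped more than 10 degrees or the bottle more than 17 degrees (angle between tray's own z axis and vertical above 0.175 rad or angle between bottle's own z axis and vertical above 0.3 rad).
It fails at once if the depth stop is shifted more than 2.5 mm (distance of depth_stop from where it was at the start of the episode above 0.0025 m).
It fails at once if the tray is rammed or pressed on the stage or board with more than 25 N (contact force between tray and stage above 25 N or contact force between tray and loading_board above 25 N).
It fails at once if a bystander is moved more than 20 mm (distance of any of tape_roll, timer, pocket_meter from where it was at the start of the episode above 0.02 m).
It also fails if it takes over 72 s, if anything falls off the work surface, if the arm or the gripper's body presses on something with over 40 N, if the wrist force passes 120 N, or if a joint passes its speed limit or range.

## Working session

There is one attempt and no reset: what is moved stays moved. The work goes in short steps, Python scripts to look and compute and a tool call to move; the robot and the scene stay as the last step left them, time stands still between calls to the robot, and variables do not carry over. Pictures are saved under pics/ and viewed, and the job is handed in when it is done.

Besides the shell and the picture viewer there is one more tool, called after "Request:" in YAML: its name, and indented under it one key for each argument. jog_arm: Moves the arm, as the interface text tells. Its arguments: {"type":"object","properties":{"series":{"type":"array"},"squeeze":{"type":"number"}},"required":["series"]}

```bash
ls; mkdir -p pics; cat > h.py <<'E'
from workcell import telemetry, imaging, env
import numpy as np, cv2, json, pickle
def grab(name,tag):
    s=telemetry.state(); f=imaging.grab_frame(name); f['state']=s
    cv2.imwrite(f'pics/{tag}.png',f['pixels'][:,:,::-1]); pickle.dump(f,open(f'pics/{tag}.pkl','wb')); return f
E
python3 - <<'E'
from h import *
print(telemetry.state())
for n in ('scene','side','wrist'):
    f=grab(n,n+'0'); print({k:v for k,v in f.items() if k not in('pixels','state')})
E
```

```text
pics
{'time_s': 0.0, 'qpos': array([ 7.58578374e+01,  1.83505185e+01,  8.97053917e+01, -2.29611564e-04,
        7.20433369e+01, -1.14565294e+00]), 'qvel': array([ 0.10363555,  0.01201314, -0.04748073, -0.09213641, -0.06069469,
        0.08105188]), 'effort': array([-5.26027288e-04, -4.12479186e+01, -2.31971133e+01,  7.27207004e-02,
        4.56814142e-02, -1.39945791e-04]), 'ee_pos': array([129.26943109, 560.11049996, 403.93811677]), 'ee_rot': array([-1.79998234e+02,  9.92316512e-02,  7.70035628e+01]), 'force': array([0.07488918, 0.61845552, 0.08824499]), 'torque': array([ 0.00561219, -0.0146452 ,  0.00216369]), 'gripper_width': 91.38790464158696}
{'fov_y': 42.26625094711102, 'cx': 268.13616894983534, 'cy': 210.14536389579908, 'k1': -0.08339235368710621, 'R': array([[-0.974013  ,  0.22647667, -0.00264315],
       [ 0.18854018,  0.80428176, -0.56354543],
       [-0.12550405, -0.54939892, -0.82608085]]), 't': array([ 560.62765126,    5.84835031, 1521.34026262])}
{'fov_y': 53.432124870904275, 'cx': 268.91560559018427, 'cy': 205.40139499717037, 'k1': -0.046268051731436326, 'R': array([[-0.96661426, -0.25528248,  0.02208439],
       [-0.14283554,  0.46526739, -0.87356984],
       [ 0.21273193, -0.8475595 , -0.48619751]]), 't': array([497.14948698, 196.545528  , 899.86164231])}
{'fov_y': 61.64483126732453, 'cx': 282.1564148166747, 'cy': 211.41839518791144, 'k1': -0.009819911848961848, 'T_tool_cam': array([[ 9.99999741e-01, -6.63707222e-04, -2.78181424e-04,
        -5.19539551e-03],
       [ 7.12051030e-04,  9.68548392e-01,  2.48824245e-01,
        -6.98968417e+01],
       [ 1.04285722e-04, -2.48824379e-01,  9.68548614e-01,
         1.97056437e+01],
       [ 0.00000000e+00,  0.00000000e+00,  0.00000000e+00,
         1.00000000e+00]])}
```

View pics/scene0.png

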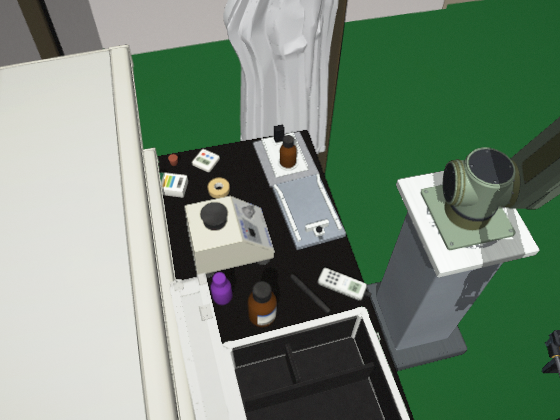

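View pics/side0.png

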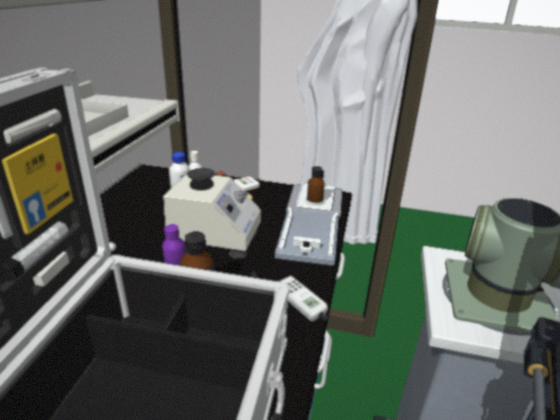

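View pics/wrist0.png

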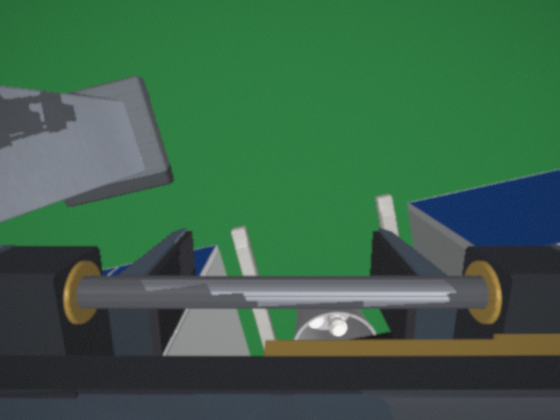

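```bash
python3 - <<'E'
import cv2
s=cv2.imread('pics/scene0.png'); c=s[115:260,230:360]; cv2.imwrite('pics/sc_crop.png',cv2.resize(c,None,fx=5,fy=4.0*1.25/1.25,interpolation=cv2.INTER_CUBIC)[:600])
c=s[118:263,235:365];cv2.imwrite('pics/sc_crop.png',cv2.resize(c,None,fx=4,fy=4,interpolation=cv2.INTER_CUBIC))
s=cv2.imread('pics/side0.png'); c=s[155:275,240:370]; cv2.imwrite('pics/si_crop.png',cv2.resize(c,None,fx=5,fy=5,interpolation=cv2.INTER_CUBIC))
E
```

```text
(no output)
```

View pics/sc_crop.png

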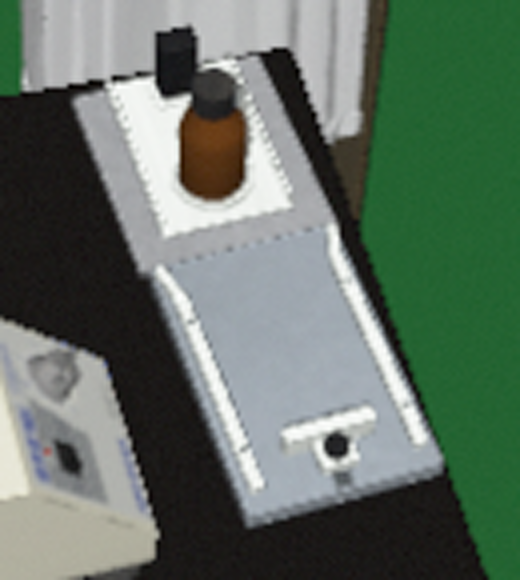

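View pics/si_crop.png

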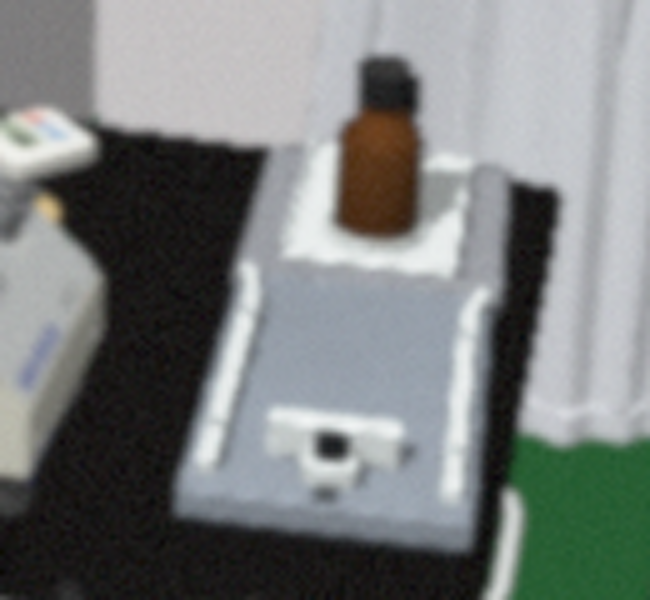

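```bash
cat >> h.py <<'E'
from scipy.spatial.transform import Rotation as Rn
from scipy.optimize import least_squares
def cam(f):
    """returns K,dist,R,t world->cam"""
    h=f['pixels'].shape[0]; fl=h/2/np.tan(np.radians(f['fov_y'])/2)
    K=np.array([[fl,0,f['cx']],[0,fl,f['cy']],[0,0,1.]]); d=np.array([f['k1'],0,0,0,0.])
    if 'R' in f: R,t=np.array(f['R']),np.array(f['t'])
    else:
        s=f['state']; T=np.eye(4); T[:3,:3]=Rn.from_euler('xyz',s['ee_rot'],degrees=True).as_matrix(); T[:3,3]=s['ee_pos']
        W=np.linalg.inv(T@f['T_tool_cam']); R,t=W[:3,:3],W[:3,3]
    return K,d,R,t
def proj(f,X):
    K,d,R,t=cam(f); return cv2.projectPoints(np.asarray(X,float).reshape(-1,3),cv2.Rodrigues(R)[0],t,K,d)[0].reshape(-1,2)
def onplane(f,px,z):
    K,d,R,t=cam(f); u=cv2.undistortPoints(np.asarray(px,float).reshape(-1,1,2),K,d).reshape(-1,2)
    D=np.c_[u,np.ones(len(u))]@R; C=-R.T@t
    return C+D*((z-C[2])/D[:,2])[:,None]
def load(tag): return pickle.load(open(f'pics/{tag}.pkl','rb'))
E
python3 - <<'E'
from h import *
a=load('scene0'); b=load('side0')
pa=np.array([[152,270],[335,222],[248,513],[443,463]])/4+[235,118]
pb=np.array([[240,270],[497,300],[178,490],[478,527]])/5+[240,155]
np.set_printoptions(precision=1,suppress=True)
A=onplane(a,pa,22);B=onplane(b,pb,22)
print(A);print(B)
for P in (A,B):
    print(np.linalg.norm(P[0]-P[1]),np.linalg.norm(P[2]-P[3]),np.linalg.norm(P[0]-P[2]),np.linalg.norm(P[1]-P[3]))
    print([np.degrees(np.arctan2(*(P[j]-P[i])[[1,0]])) for i,j in((0,2),(1,3),(0,1),(2,3))])
E
```

```text
[[ 514.8 -199.9   22. ]
 [ 375.7 -211.9   22. ]
 [ 499.5    9.7   22. ]
 [ 362.     2.1   22. ]]
[[ 512.8 -202.    22. ]
 [ 369.9 -210.8   22. ]
 [ 495.2   12.3   22. ]
 [ 354.8    1.3   22. ]]
139.65763186069145 137.6829083939927 210.1618946620586 214.4982441230008
[np.float64(94.1905427852549), np.float64(93.66043159580845), np.float64(-175.04774161890475), np.float64(-176.83761560565208)]
143.2412294676922 140.83143720094972 215.06909393100904 212.6744985874418
[np.float64(94.69008629640764), np.float64(94.04859596663375), np.float64(-176.47508241032457), np.float64(-175.51529982134045)]
```

```bash
python3 - <<'E'
from h import *
a=load('scene0'); b=load('side0')
np.set_printoptions(precision=0,suppress=True)
for n,p,z in (('centrifuge top knob',(213,206),180),('centri front-left bottom',(200,272),0),('centri br',(272,262),0),('case corner tr',(363,308),120),('case corner tl',(232,345),120),('wall edge',(150,150),0),('lid edge top',(130,50),0),('bigbottle cap',(262,288),150),('purple',(219,278),150),('lid?',(180,285),150),('back edge',(310,130),0),('back edge l',(158,155),0)):
    print(n,onplane(a,[p],z)[0])
for n,p,z in (('centri top',(203,175),180),('lid top near',(75,68),300),('lid bottom hinge',(110,262),100)):
    print('side',n,onplane(b,[p],z)[0])
E
```

```text
centrifuge top knob [699. -58. 180.]
centri front-left bottom [762.  15.   0.]
centri br [572.  29.   0.]
case corner tr [413. 257. 120.]
case corner tl [720. 275. 120.]
wall edge [ 846. -434.    0.]
lid edge top [ 869. -924.    0.]
bigbottle cap [629. 169. 150.]
purple [719. 122. 150.]
lid? [809. 120. 150.]
back edge [ 348. -401.    0.]
back edge l [ 824. -409.    0.]
side centri top [686. -28. 180.]
side lid top near [1363. -490.  300.]
side lid bottom hinge [775. 242. 100.]
```

Request:
jog_arm:
  series:
    - [[32,-18,15],[0,0,-0.1],1]
    - [[64,-36,30],[0,0,-0.2],1]
    - [[96,-54,45],[0,0,-0.3],1]
    - [[128,-72,60],[0,0,-0.4],1]
    - [[160,-90,75],[0,0,-0.5],1]

```text
time_s: 0.57
ee_pos: [290.4, 469.1, 479.6]
ee_rot: [180.0, 0.1, 48.1]
force: [0.0, 0.6, 0.8]
gripper_width: 91.0
```

Request:
jog_arm:
  series:
    - [[28,-26,5],[0,0,-0.1],1]
    - [[56,-52,10],[0,0,-0.2],1]
    - [[84,-78,15],[0,0,-0.3],1]
    - [[112,-104,20],[0,0,-0.4],1]
    - [[140,-130,25],[0,0,-0.5],1]

```text
time_s: 0.98
ee_pos: [431.4, 337.5, 504.6]
ee_rot: [180.0, 0.1, 19.2]
force: [0.6, 1.1, -0.2]
gripper_width: 91.2
```

Request:
jog_arm:
  series:
    - [[12,-39,0],[0,0,-0.05],1]
    - [[24,-78,0],[0,0,-0.1],1]
    - [[36,-117,0],[0,0,-0.15],1]
    - [[48,-156,0],[0,0,-0.2],1]
    - [[60,-195,0],[0,0,-0.25],1]

```text
time_s: 1.4
ee_pos: [491.5, 140.5, 504.4]
ee_rot: [180.0, 0.2, 4.7]
force: [-0.5, 0.1, -0.2]
gripper_width: 91.0
```

Request:
jog_arm:
  series:
    - [[0,-40,0],[0,0,0],1]
    - [[0,-80,0],[0,0,0],1]
    - [[0,-120,0],[0,0,0],1]
    - [[-5,-160,0],[0,0,0],1]
    - [[-10,-200,0],[0,0,0],1]

```text
time_s: 1.82
ee_pos: [481.0, -61.4, 504.2]
ee_rot: [180.0, 0.2, 4.7]
force: [0.9, -0.6, -0.1]
gripper_width: 91.6
```

Request:
jog_arm:
  series:
    - [[-6,-40,-4],[0,0,0],1]
    - [[-12,-80,-8],[0,0,0],1]
    - [[-18,-110,-12],[0,0,0],1]
    - [[-24,-120,-14],[0,0,0],1]
    - [[-24,-120,-14],[0,0,0],1]

```text
time_s: 2.23
ee_pos: [456.0, -183.2, 489.3]
ee_rot: [-180.0, 0.3, 4.5]
force: [0.1, -0.5, -0.6]
gripper_width: 91.6
```

```bash
python3 - <<'E'
from h import *
f=grab('wrist','w1'); print(f['state']['ee_pos'],f['state']['ee_rot'],np.abs(f['state']['qvel']).max())
E
```

```text
[ 456.02762747 -183.22083633  489.31305041] [-179.96574166    0.2990998     4.48602785] 3.5354419197758427
```

View pics/w1.png

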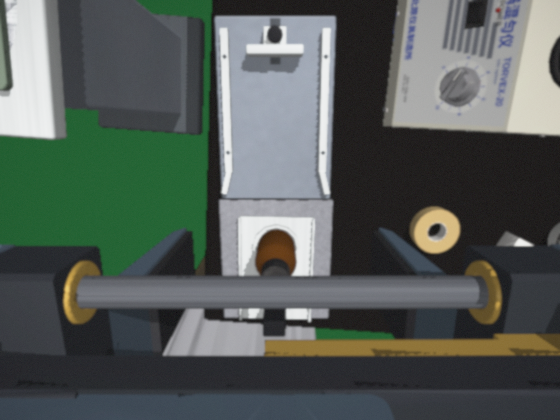

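```bash
python3 - <<'E'
import cv2
s=cv2.imread('pics/w1.png')
for n,(y0,y1,x0,x1) in {'w1a':(5,105,205,345),'w1b':(105,205,205,345),'w1c':(190,345,205,345)}.items():
    k=5 if n!='w1c' else 3.8
    cv2.imwrite(f'pics/{n}.png',cv2.resize(s[y0:y1,x0:x1],None,fx=k,fy=k,interpolation=cv2.INTER_CUBIC))
E
```

```text
(no output)
```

View pics/w1a.png

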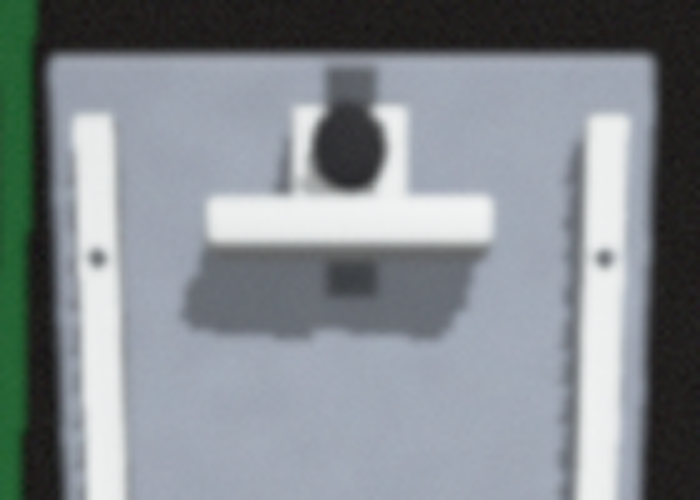

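View pics/w1b.png

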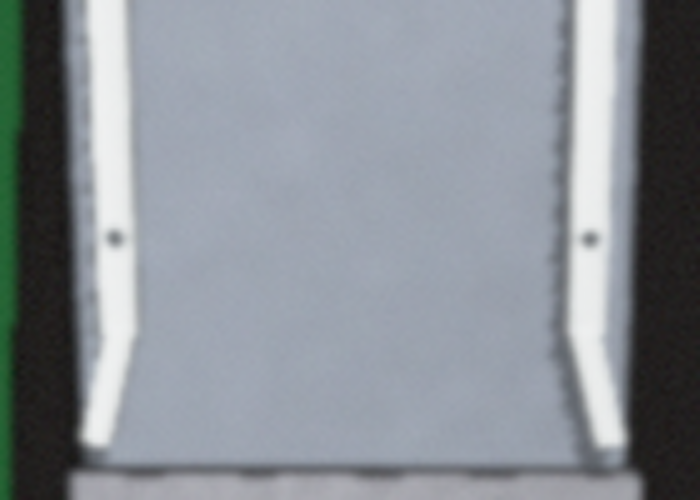

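View pics/w1c.png

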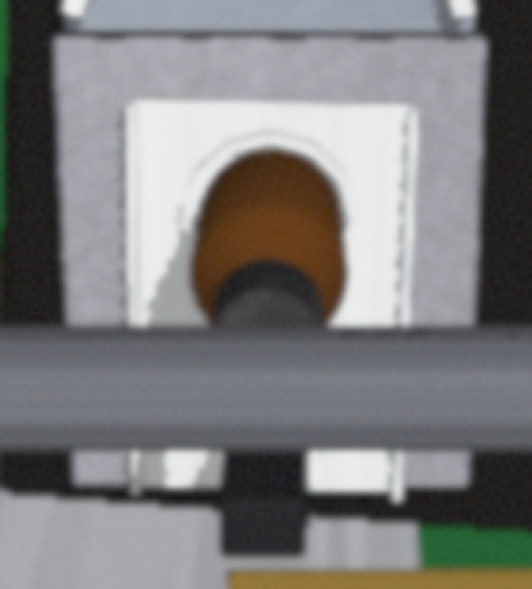

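```bash
python3 - <<'E'
from h import *
np.set_printoptions(precision=1,suppress=True)
f=load('w1')
A=lambda *p: np.array(p)/5+[205,5]; B=lambda *p: np.array(p)/5+[205,105]; C=lambda *p: np.array(p)/3.8+[205,190]
# stage fit: x,y,yaw ; points in stage frame with z
pts=[((215,70,22),A(48,55)),((215,-70,22),A(657,55)),((0,70,22),B(82,466)),((0,-70,22),B(632,466)),
((200,54,32),A(115,115)),((200,-54,32),A(587,115)),((36,54,32),B(135,335)),((36,-54,32),B(568,335))]
S=np.array([p[0] for p in pts],float); P=np.array([p[1] for p in pts])
def tf(v,S): 
    c,s=np.cos(v[2]),np.sin(v[2]); return np.c_[v[0]+c*S[:,0]-s*S[:,1],v[1]+s*S[:,0]+c*S[:,1],S[:,2]]
r=least_squares(lambda v:(proj(f,tf(v,S))-P).ravel(),[444,-206,1.64])
print('stage',r.x[:2],np.degrees(r.x[2])); print((proj(f,tf(r.x,S))-P))
r2=least_squares(lambda v:(proj(f,tf(v,S)+[0,0,v[3]])-P).ravel(),[444,-206,1.64,0]); print('free z',r2.x)
for tag in('scene0','side0'):
  print(tag,proj(load(tag),tf(r.x,S))[:4])
def tostage(X):
    d=X[:,:2]-r.x[:2]; c,s=np.cos(r.x[2]),np.sin(r.x[2]); return np.c_[c*d[:,0]+s*d[:,1],-s*d[:,0]+c*d[:,1],X[:,2]]
print('stop top',tostage(onplane(f,A((208,246),(493,246)),45)),'bot',tostage(onplane(f,A((350,258)),22)))
zb=15.5
print('board edge',tostage(onplane(f,C((55,38),(487,38),(75,487),(470,487)),zb)))
print('tray front top z+6',tostage(onplane(f,C((130,102),(412,104)),zb+9)), 'rear',tostage(onplane(f,C((135,492),(398,500)),zb+9)))
print('grip top front edge?',tostage(onplane(f,C((224,552),(303,552)),zb+64)))
print('tray rim tops: left out/ right', tostage(onplane(f,C((128,104),(128,325),(412,104),(400,325),(136,495),(400,502)),zb+12)))
E
```

```text
stage [ 447.6 -211.3] 94.40050535253002
[[ 0.1  0.1]
 [-0.3 -0. ]
 [ 0.8  0. ]
 [-1.6  0.2]
 [-0.3  0. ]
 [ 0.4 -0.1]
 [ 0.5 -0.2]
 [ 0.4 -0.1]]
free z [ 447.6 -211.4    1.6    0.6]
scene0 [[345.5 232.3]
 [296.4 245.9]
 [317.6 172.4]
 [271.6 184. ]]
side0 [[333.  259. ]
 [273.7 251.7]
 [336.8 213.5]
 [286.7 208.1]]
stop top [[170.1  31.8  45. ]
 [170.1 -32.   45. ]] bot [[171.4   0.6  22. ]]
board edge [[  -3.8   74.9   15.5]
 [  -3.5  -75.3   15.5]
 [-178.9   75.    15.5]
 [-178.3  -75.4   15.5]]
tray front top z+6 [[-24.4  48.3  24.5]
 [-24.9 -49.   24.5]] rear [[-175.5   50.9   24.5]
 [-178.4  -47.4   24.5]]
grip top front edge? [[-164.    14.5   79.5]
 [-163.8  -11.7   79.5]]
tray rim tops: left out/ right [[ -24.3   48.6   27.5]
 [-106.4   51.1   27.5]
 [ -24.   -48.8   27.5]
 [-106.1  -46.4   27.5]
 [-174.9   50.2   27.5]
 [-177.4  -47.9   27.5]]
```

```bash
cat >> h.py <<'E'
ST=np.array([447.6,-211.3]); SY=94.4   # stage pose
def s2w(x,y,z): 
    c,s=np.cos(np.radians(SY)),np.sin(np.radians(SY)); return np.array([ST[0]+c*x-s*y,ST[1]+s*x+c*y,z])
def Rt(syaw,tilt=0):
    """tool rotation for tray yaw syaw (deg rel. stage) and nose-up tilt deg"""
    base=Rn.from_euler('xyz',[180,0,SY+syaw-90],degrees=True)
    ax=s2w(0,-1,0)-s2w(0,0,0)  # nose-up: rotation about -y_stage
    c,s=np.cos(np.radians(syaw)),np.sin(np.radians(syaw))
    ax=Rn.from_euler('z',syaw,degrees=True).apply(ax)
    return Rn.from_rotvec(np.radians(tilt)*ax)*base
def cmd(grip_stage,syaw=0,tilt=0,st=None):
    """shift, rotvec to bring grasp point to stage coords (world z)"""
    s=st or telemetry.state(); R=Rt(syaw,tilt)
    tcp=s2w(*grip_stage)-R.apply([0,0,172])
    R0=Rn.from_euler('xyz',s['ee_rot'],degrees=True)
    return np.round(tcp-s['ee_pos'],1),np.round((R*R0.inv()).as_rotvec(),4)
def where(st=None):
    s=st or telemetry.state(); R0=Rn.from_euler('xyz',s['ee_rot'],degrees=True)
    g=s['ee_pos']+R0.apply([0,0,172]); d=g[:2]-ST; c,sn=np.cos(np.radians(SY)),np.sin(np.radians(SY))
    return np.round([c*d[0]+sn*d[1],-sn*d[0]+c*d[1],g[2]],2), np.round((R0*Rt(0).inv()).as_rotvec(degrees=True),2), np.round(s['force'],1),np.round(s['torque'],2),s['time_s'],s['gripper_width']
E
python3 - <<'E'
from h import *
print(where()); print(cmd((-153.5,1.6,150),-1.3)); print(cmd((-153.5,1.6,62.5),-1.3))
E
```

```text
(array([ 28.91, -10.56, 317.74]), array([0.06, 0.22, 0.18]), array([-0.7,  0.3, -0.6]), array([-0.12,  0.05, -0.02]), 2.2833, 91.07637808777696)
(array([   1.2, -182.6, -167.7]), array([-0.001 , -0.0039, -0.0258]))
(array([   1.2, -182.6, -255.2]), array([-0.001 , -0.0039, -0.0258]))
```

Request:
jog_arm:
  series:
    - [[0,-40,0],[0,-0.001,-0.006],1]
    - [[0,-80,0],[0,-0.002,-0.012],1]
    - [[1,-120,0],[-0.001,-0.003,-0.018],1]
    - [[1,-155,0],[-0.001,-0.0039,-0.024],1]
    - [[1.2,-182.6,-10],[-0.001,-0.0039,-0.0258],1]

```text
time_s: 2.7
ee_pos: [458.9, -365.2, 481.6]
ee_rot: [179.8, -0.2, 3.2]
force: [0.2, -0.4, 0.4]
gripper_width: 91.3
```

Request:
jog_arm:
  series:
    - [[0,0,-40],[0,0,0],1]
    - [[0,0,-80],[0,0,0],1]
    - [[0,0,-110],[0,0,0],1]
    - [[0,0,-130],[0,0,0],1]
    - [[0,0,-130],[0,0,0],1]

```text
time_s: 3.12
ee_pos: [459.0, -362.7, 346.9]
ee_rot: [-179.7, 0.2, 3.3]
force: [-0.9, 0.1, -0.1]
gripper_width: 91.3
```

```bash
python3 - <<'E'
from h import *
print(where()); print(cmd((-153.5,1.6,62.5),-1.3)); grab('wrist','w2'); 
E
```

```text
(array([-151.07,    0.7 ,  174.94]), array([ 0.25,  0.18, -1.12]), array([-0.9,  0.1, -0.1]), array([-0.1 ,  0.04, -0.04]), 3.1167, 91.29157984484813)
(array([  -1.3,   -1.7, -112.4]), array([-0.0044, -0.0031, -0.0031]))
```

View pics/w2.png

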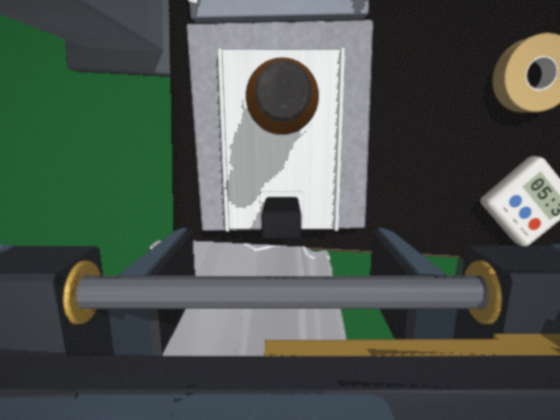

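The bottles in the scene view are the small amber one in the tray at (288,152), a larger amber one at (262,305) and a purple one at (220,290). The small amber one fits, being non-purple and the smaller of the rest, and it stands in the tray ring. In w2 it is at (282,95) with the black grip at (281,215). I'll enlarge that to confirm and refine the pose.

```bash
python3 - <<'E'
import cv2
s=cv2.imread('pics/w2.png')
cv2.imwrite('pics/w2a.png',cv2.resize(s[0:150,180:380],None,fx=4,fy=4,interpolation=cv2.INTER_CUBIC))
cv2.imwrite('pics/w2b.png',cv2.resize(s[120:250,180:380],None,fx=4,fy=4,interpolation=cv2.INTER_CUBIC))
E
```

```text
(no output)
```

View pics/w2a.png

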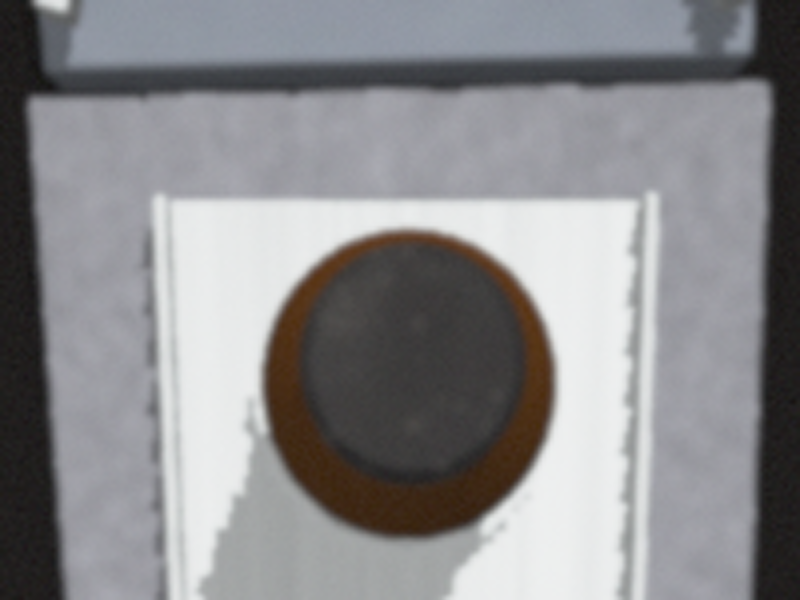

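View pics/w2b.png

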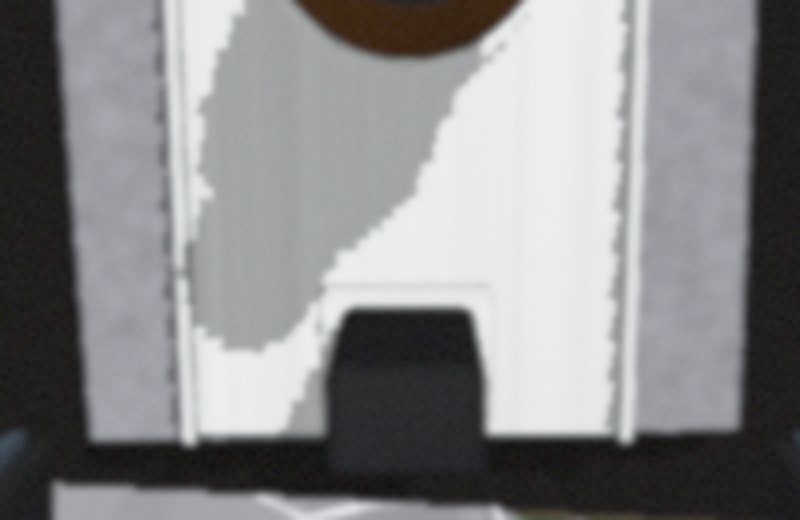

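```bash
python3 - <<'E'
from h import *
np.set_printoptions(precision=2,suppress=True)
f=load('w2'); print(where(f['state']))
A=lambda *p: np.array(p)/4+[180,0]; B=lambda *p: np.array(p)/4+[180,120]
tp=np.array([[75,50,12],[75,-50,12],[-75,50,12],[-75,-50,12],[-44,15,64],[-44,-15,64],[-66,15,64],[-66,-15,64]],float)
tpx=np.r_[A((155,195),(656,193)),B((182,443),(633,442),(333,367),(478,367),(330,470),(485,470))]
bp=np.array([[-3,75,0],[-3,-75,0],[-177,75,0],[-177,-75,0]],float)
bpx=np.r_[A((27,97),(771,83)),B((90,442),(742,430))]
SP=[]
def world(v,P,z):
    a=np.radians(v[2]); c,s=np.cos(a),np.sin(a)
    return np.array([s2w(v[0]+c*p[0]-s*p[1],v[1]+s*p[0]+c*p[1],z+p[2]) for p in P])
for zb in (14,15.5,17):
  r=least_squares(lambda v:(proj(f,world(v,tp,zb))-tpx).ravel(),[-98,1,-1])
  b=least_squares(lambda v:(proj(f,world(v,bp,zb))-bpx).ravel(),[0,0,0])
  print(zb,'tray',r.x,r.cost,'board',b.x,b.cost)
r=least_squares(lambda v:(proj(f,world(v,tp,v[3]))-tpx).ravel(),[-98,1,-1,15])
b=least_squares(lambda v:(proj(f,world(v,bp,v[3]))-bpx).ravel(),[0,0,0,15])
print('free z',r.x,r.cost,b.x,b.cost); print(proj(f,world(r.x,tp,r.x[3]))-tpx)
print('deck edge',proj(f,np.array([s2w(0,70,22),s2w(0,-70,22)])),A((55,70),(752,57)))
E
```

```text
(array([-151.07,    0.7 ,  174.94]), array([ 0.25,  0.18, -1.12]), array([-0.9,  0.1, -0.1]), array([-0.1 ,  0.04, -0.04]), 3.1167, 91.29157984484813)
14 tray [-100.04    0.61   -0.98] 11.673290302255953 board [-0.14  0.23 -0.04] 2.1894713917489272
15.5 tray [-99.81   0.6   -0.98] 12.885548136118501 board [-0.23  0.23 -0.04] 0.5427893989923098
17 tray [-99.58   0.59  -0.98] 16.008110596097715 board [-0.32  0.22 -0.04] 0.5231555279626102
free z [-100.07    0.61   -0.98   13.77] 11.652439325510914 [-0.28  0.23 -0.04 16.27] 0.32658003023357735
[[-0.37  0.58]
 [ 0.35  0.58]
 [ 0.69 -0.73]
 [-0.5  -0.71]
 [-2.22 -1.33]
 [ 2.55 -1.42]
 [-0.95  1.5 ]
 [ 0.48  1.42]]
deck edge [[191.17  17.88]
 [368.83  13.74]] [[193.75  17.5 ]
 [368.    14.25]]
```

```bash
python3 - <<'E'
from h import *
print(where()); print(cmd((-154.7,1.5,63),-1.0))
E
```

```text
(array([-152.45,   -0.41,  177.84]), array([ 0.06, -0.04, -1.12]), array([-0.1, -0.4, -0.4]), array([-0.12,  0.05, -0.06]), 3.1667, 91.48438804206849)
(array([  -1.6,   -2.2, -114.8]), array([-0.001 ,  0.0007,  0.0021]))
```

Request:
jog_arm:
  series:
    - [[-0.8,-1.1,-30],[0,0,0],1]
    - [[-1.6,-2.2,-60],[0,0,0],1]
    - [[-1.6,-2.2,-85],[-0.001,0.0007,0.002],1]
    - [[-1.6,-2.2,-104],[-0.001,0.0007,0.002],1]
    - [[-1.6,-2.2,-114.8],[-0.001,0.0007,0.002],1]
  squeeze: 20

```text
time_s: 3.58
ee_pos: [459.0, -365.0, 235.0]
ee_rot: [180.0, -0.0, 3.5]
force: [-0.3, -0.2, -0.4]
gripper_width: 90.9
```

```bash
python3 - <<'E'
from h import *
print(where()); print(cmd((-154.7,1.5,63),-1.0)); 
E
```

```text
(array([-154.11,    0.27,   63.03]), array([-0.  , -0.04, -0.94]), array([-0.3, -0.2, -0.4]), array([-0.07,  0.04, -0.02]), 3.5833, 90.93614605736447)
(array([-1. , -0.7, -0. ]), array([ 0.0001,  0.0008, -0.001 ]))
```

Close gently, centred.

Request:
jog_arm:
  series:
    - [[-1,-0.7,0],[0,0.0008,-0.001],0.6]
    - [[-1,-0.7,0],[0,0.0008,-0.001],0.5]
    - [[-1,-0.7,0],[0,0.0008,-0.001],0.4]
    - [[-1,-0.7,0],[0,0.0008,-0.001],0.35]
    - [[-1,-0.7,0],[0,0.0008,-0.001],0.3]
  squeeze: 15

```text
time_s: 4.0
ee_pos: [458.4, -365.9, 236.5]
ee_rot: [179.9, -0.1, 3.4]
force: [0.4, 0.2, -0.6]
gripper_width: 60.7
```

Request:
jog_arm:
  series:
    - [[0,0,0],[0,0,0],0.25]
    - [[0,0,0],[0,0,0],0.2]
    - [[0,0,0],[0,0,0],0.2]
    - [[0,0,0],[0,0,0],0.2]
    - [[0,0,0],[0,0,0],0.2]
  squeeze: 25

```text
time_s: 4.42
ee_pos: [458.1, -366.0, 236.6]
ee_rot: [179.9, -0.0, 3.4]
force: [-1.9, 0.1, 1.6]
gripper_width: 30.2
```

```bash
python3 - <<'E'
from h import *
print(where()); grab('wrist','w3'); grab('side','s3')
E
```

```text
(array([-155.34,    1.32,   64.56]), array([-0.11, -0.05, -0.96]), array([-1.9,  0.1,  1.6]), array([-0.11,  0.5 ,  0.17]), 4.4167, 30.15793017218847)
```

View pics/w3.png

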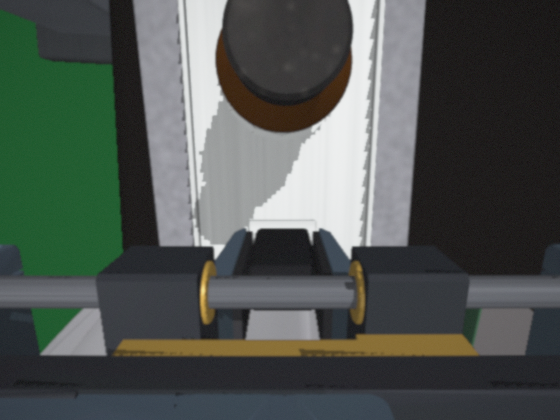

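```bash
cat >> h.py <<'E'
ZB=16.4; GX=-55.6; GZ=48.2
def gp(xr,y,zr,tilt):
    """grasp point (stage x,y, world z) for tray rear edge at stage x=xr, height zr above board, nose-up tilt"""
    a=np.radians(tilt); dx,dz=75+GX,GZ
    return (xr+dx*np.cos(a)-dz*np.sin(a), y, ZB+zr+dx*np.sin(a)+dz*np.cos(a))
def pose():
    s=telemetry.state(); g,r,F,T,t,w=where(s)
    ax=-r[1]*np.sin(np.radians(SY))  # placeholder
    R0=Rn.from_euler('xyz',s['ee_rot'],degrees=True); z=-R0.apply([0,0,1]) # tool up
    c,sn=np.cos(np.radians(SY)),np.sin(np.radians(SY)); zx=c*z[0]+sn*z[1]; tilt=-np.degrees(np.arctan2(zx,z[2]))
    a=np.radians(tilt); dx,dz=75+GX,GZ
    xr=g[0]-(dx*np.cos(a)-dz*np.sin(a)); zr=g[2]-ZB-(dx*np.sin(a)+dz*np.cos(a))
    print('t %.2f rear x %.1f z+%.2f front x %.1f z(deck) %.2f  gripy %.2f tilt %.2f yaw %.2f F %s T %s w %.1f'%(t,xr,zr,xr+150*np.cos(a),ZB+zr+150*np.sin(a)-22,g[1],tilt,r[2],F,T,w))
    return xr,g[1],zr,tilt,r[2]
def rows(*targets):
    """targets: (xr,y,zr,tilt,yaw) each -> prints row"""
    for xr,y,zr,ti,ya in targets:
        d,w=cmd(gp(xr,y,zr,ti),ya,ti); print([list(map(float,d)),list(map(float,w))])
E
python3 - <<'E'
from h import *
pose(); rows(*[(-174.7,1.3,0.3,t,-1) for t in(1,2,3,4,4.5)])
E
```

```text
t 4.52 rear x -174.8 z+-0.01 front x -24.8 z(deck) -5.91  gripy 1.30 tilt -0.11 yaw -0.96 F [-2.4 -0.1  1.3] T [-0.17  0.58  0.11] w 29.9
[[0.4, -4.1, 0.7], [0.0193, 0.0019, -0.0007]]
[[0.6, -8.0, 0.9], [0.0367, 0.003, -0.0007]]
[[0.9, -11.8, 1.1], [0.0542, 0.004, -0.0007]]
[[1.1, -15.7, 1.2], [0.0716, 0.0051, -0.0007]]
[[1.2, -17.6, 1.2], [0.0803, 0.0056, -0.0007]]
```

Request:
jog_arm:
  series:
    - [[0.4,-4.1,0.7],[0.0193,0.0019,-0.0007],0.2]
    - [[0.6,-8,0.9],[0.0367,0.003,-0.0007],0.2]
    - [[0.9,-11.8,1.1],[0.0542,0.004,-0.0007],0.2]
    - [[1.1,-15.7,1.2],[0.0716,0.0051,-0.0007],0.2]
    - [[1.2,-17.6,1.2],[0.0803,0.0056,-0.0007],0.2]
  squeeze: 30

```text
time_s: 4.93
ee_pos: [459.3, -384.1, 237.3]
ee_rot: [-175.4, 0.0, 3.3]
force: [0.0, 1.0, -3.0]
gripper_width: 29.9
```

```bash
python3 - <<'E'
from h import *
p=pose(); f=grab('side','s4')
c=f['pixels'][150:260,250:360,::-1]; cv2.imwrite('pics/s4c.png',cv2.resize(c,None,fx=5,fy=5,interpolation=cv2.INTER_CUBIC))
pose()
E
```

```text
t 4.93 rear x -174.8 z+-0.13 front x -25.3 z(deck) 6.38  gripy 1.41 tilt 4.63 yaw -1.05 F [ 0.  1. -3.] T [-0.09  0.04 -0.01] w 29.9
t 4.98 rear x -175.1 z+-0.11 front x -25.6 z(deck) 6.32  gripy 1.38 tilt 4.60 yaw -1.06 F [-0.8  3.  -2.3] T [-0.07 -0.02  0.03] w 29.7
```

View pics/s4c.png

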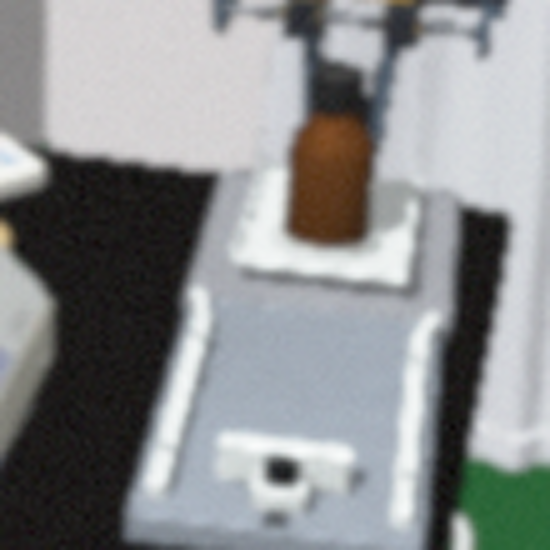

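```bash
python3 - <<'E'
from h import *
f=grab('wrist','w4'); g=load('w3')
a=cv2.cvtColor(f['pixels'],cv2.COLOR_RGB2GRAY).astype(np.float32);b=cv2.cvtColor(g['pixels'],cv2.COLOR_RGB2GRAY).astype(np.float32)
for n,(y0,y1,x0,x1) in {'left rim':(60,200,186,205),'ring-rear/grip socket':(205,240,240,325),'cap':(0,110,215,355),'floor/board':(60,200,395,430)}.items():
    print(n,cv2.phaseCorrelate(b[y0:y1,x0:x1].copy(),a[y0:y1,x0:x1].copy()))
cv2.imwrite('pics/cmp.png',np.hstack([g['pixels'][0:260,130:430,::-1],f['pixels'][0:260,130:430,::-1]]))
E
```

```text
left rim ((0.28619903820104753, -0.300307841369289), 0.46474941107961865)
ring-rear/grip socket ((0.014862433570087319, 0.055725026505463404), 0.8260546615094314)
cap ((0.5197023373073648, 0.007406112963579403), 0.9497901863522)
floor/board ((-0.09412915699854096, -0.05221240828953455), 0.6069752664109807)
```

View pics/cmp.png

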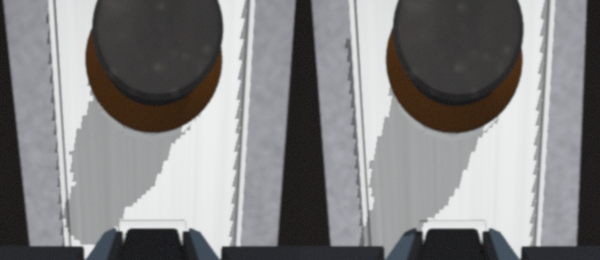

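```bash
python3 - <<'E'
from h import *
p=pose(); rows(*[(-175+d,1.3*(1-k),0.6,4.5,-1*(1-k)) for d,k in((3,.1),(8,.2),(13,.3),(18,.4),(22,.5))])
E
```

```text
t 5.03 rear x -175.1 z+-0.10 front x -25.6 z(deck) 6.16  gripy 1.40 tilt 4.54 yaw -1.05 F [ 0.3  1.9 -4.6] T [-0.33 -0.02 -0.02] w 29.4
[[-0.0, 3.3, 0.7], [-0.0007, -0.0001, 0.0027]]
[[-0.2, 8.3, 0.7], [-0.0007, -0.0001, 0.0044]]
[[-0.5, 13.3, 0.7], [-0.0007, -0.0001, 0.0062]]
[[-0.7, 18.3, 0.7], [-0.0007, -0.0001, 0.0079]]
[[-0.8, 22.3, 0.7], [-0.0007, -0.0002, 0.0097]]
```

Request:
jog_arm:
  series:
    - [[0,3.3,0.7],[0,0,0.0027],0.2]
    - [[-0.2,8.3,0.7],[0,0,0.0044],0.2]
    - [[-0.5,13.3,0.7],[0,0,0.0062],0.2]
    - [[-0.7,18.3,0.7],[0,0,0.0079],0.2]
    - [[-0.8,22.3,0.7],[0,0,0.0097],0.2]

```text
time_s: 5.45
ee_pos: [458.3, -360.9, 237.9]
ee_rot: [-175.4, 0.0, 3.9]
force: [-0.2, -0.5, -6.3]
gripper_width: 29.8
```

```bash
python3 - <<'E'
from h import *
p=pose(); rows(*[(-175+d,1.3*(1-k),0.6,4.5,-1*(1-k)) for d,k in((26,.6),(31,.7),(36,.8),(39,.9),(40,1))])
E
```

```text
t 5.45 rear x -151.8 z+0.45 front x -2.2 z(deck) 6.78  gripy 0.75 tilt 4.56 yaw -0.46 F [-0.2 -0.5 -6.3] T [-0.58  0.02  0.01] w 29.8
[[-0.1, 3.0, 0.1], [-0.0011, -0.0006, 0.001]]
[[-0.3, 8.0, 0.1], [-0.0011, -0.0006, 0.0027]]
[[-0.5, 13.0, 0.1], [-0.001, -0.0006, 0.0045]]
[[-0.6, 16.0, 0.1], [-0.001, -0.0006, 0.0062]]
[[-0.5, 17.0, 0.1], [-0.001, -0.0006, 0.0079]]
```

Request:
jog_arm:
  series:
    - [[-0.1,3,-0.3],[-0.001,0,0.001],0.2]
    - [[-0.3,8,-0.5],[-0.001,0,0.0027],0.2]
    - [[-0.5,13,-0.5],[-0.001,0,0.0045],0.2]
    - [[-0.6,16,-0.5],[-0.001,0,0.0062],0.2]
    - [[-0.5,17,-0.5],[-0.001,0,0.0079],0.2]

```text
time_s: 5.87
ee_pos: [457.8, -343.2, 237.4]
ee_rot: [-175.5, 0.0, 4.4]
force: [-0.1, 1.2, -6.7]
gripper_width: 29.8
```

```bash
python3 - <<'E'
from h import *
p=pose(); rows(*[(-136,0,0,t,0) for t in (4,3.5,3,2.7,2.5)])
E
```

```text
t 5.87 rear x -134.2 z+-0.01 front x 15.3 z(deck) 6.23  gripy 0.13 tilt 4.53 yaw 0.03 F [-0.1  1.2 -6.7] T [-0.55  0.06 -0.05] w 29.8
[[-0.0, 0.3, -0.0], [-0.0091, -0.0016, -0.0005]]
[[-0.2, 2.2, -0.1], [-0.0178, -0.0022, -0.0005]]
[[-0.3, 4.1, -0.1], [-0.0265, -0.0029, -0.0005]]
[[-0.4, 5.3, -0.2], [-0.0317, -0.0033, -0.0005]]
[[-0.5, 6.0, -0.2], [-0.0352, -0.0036, -0.0005]]
```

```bash
python3 - <<'E'
from h import *
rows(*[(-134,0,-0.2,t,0) for t in (4.1,3.7,3.3,2.9,2.5)])
E
```

```text
[[-0.2, 1.9, -0.2], [-0.0074, -0.0014, -0.0005]]
[[-0.3, 3.4, -0.2], [-0.0143, -0.002, -0.0005]]
[[-0.4, 4.9, -0.3], [-0.0213, -0.0025, -0.0005]]
[[-0.5, 6.5, -0.3], [-0.0283, -0.003, -0.0005]]
[[-0.6, 8.0, -0.4], [-0.0352, -0.0036, -0.0005]]
```

Request:
jog_arm:
  series:
    - [[-0.2,1.9,-0.2],[-0.0074,-0.0014,0],0.2]
    - [[-0.3,3.4,-0.2],[-0.0143,-0.002,0],0.2]
    - [[-0.4,4.9,-0.3],[-0.0213,-0.0025,0],0.2]
    - [[-0.5,6.5,-0.3],[-0.0283,-0.003,0],0.2]
    - [[-0.6,8,-0.4],[-0.0352,-0.0036,0],0.2]

```text
time_s: 6.28
ee_pos: [457.2, -335.1, 237.1]
ee_rot: [-177.6, -0.0, 4.4]
force: [-0.6, 0.9, -4.2]
gripper_width: 29.9
```

```bash
python3 - <<'E'
from h import *
p=pose(); rows(*[(-134,0,-0.2,t,0) for t in (2.3,2.1,1.9,1.7,1.7)])
E
```

```text
t 6.28 rear x -134.2 z+-0.07 front x 15.7 z(deck) 0.73  gripy -0.07 tilt 2.45 yaw 0.02 F [-0.6  0.9 -4.2] T [-0.52 -0.02 -0.01] w 29.9
[[-0.1, 0.8, -0.1], [-0.0026, -0.0, -0.0004]]
[[-0.2, 1.5, -0.2], [-0.006, -0.0003, -0.0004]]
[[-0.2, 2.3, -0.2], [-0.0095, -0.0006, -0.0004]]
[[-0.3, 3.1, -0.3], [-0.013, -0.0008, -0.0004]]
[[-0.3, 3.1, -0.3], [-0.013, -0.0008, -0.0004]]
```

Request:
jog_arm:
  series:
    - [[-0.1,0.8,-0.1],[-0.0026,0,0],0.2]
    - [[-0.2,1.5,-0.2],[-0.006,0,0],0.2]
    - [[-0.2,1.9,-0.2],[-0.0078,0,0],0.2]
    - [[-0.2,2.3,-0.2],[-0.0095,-0.0006,0],0.2]
    - [[-0.2,2.3,-0.2],[-0.0095,-0.0006,0],0.2]

```text
time_s: 6.7
ee_pos: [457.0, -333.0, 237.6]
ee_rot: [-178.1, -0.0, 4.4]
force: [-0.2, -2.0, 0.9]
gripper_width: 30.1
```

```bash
python3 - <<'E'
from h import *
p=pose(); f=grab('side','s5')
c=f['pixels'][150:260,250:360,::-1]; cv2.imwrite('pics/s5c.png',cv2.resize(c,None,fx=5,fy=5,interpolation=cv2.INTER_CUBIC))
p=pose(); rows(*[(-134,0,-0.3,t,0) for t in (1.7,1.5,1.3)])
E
```

```text
t 6.70 rear x -134.3 z+0.45 front x 15.6 z(deck) -0.26  gripy -0.11 tilt 1.87 yaw 0.03 F [-0.2 -2.   0.9] T [0.01 0.33 0.12] w 30.1
t 6.75 rear x -134.3 z+0.41 front x 15.7 z(deck) -0.28  gripy -0.10 tilt 1.87 yaw 0.03 F [-1.5 -1.8  1.5] T [0.01 0.31 0.06] w 30.1
[[-0.1, 0.9, -0.7], [-0.003, 0.0002, -0.0004]]
[[-0.2, 1.7, -0.8], [-0.0065, -0.0001, -0.0004]]
[[-0.2, 2.5, -0.8], [-0.01, -0.0004, -0.0004]]
```

View pics/s5c.png

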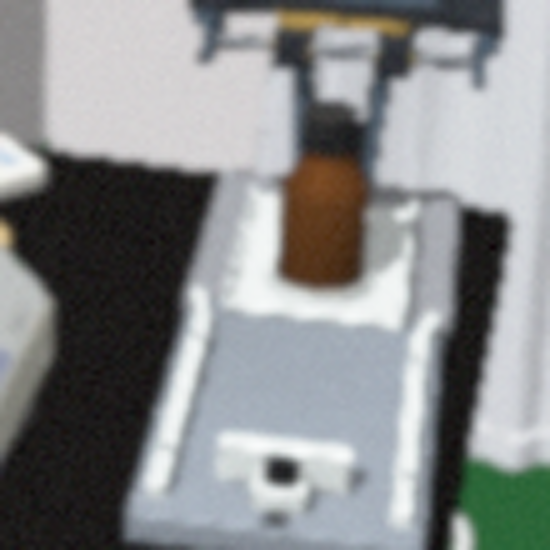

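```bash
cat >> h.py <<'E'
def slide(xs,zr,y=0,yaw=0,h=5.0,extra=0.0):
    rows(*[(x,y,zr,np.degrees(np.arcsin((h-zr)/-x))+extra,yaw) for x in xs])
E
python3 - <<'E'
from h import *
p=pose(); slide((-132,-128,-123,-118,-114),0.2,h=5.2)
E
```

```text
t 6.75 rear x -134.3 z+0.41 front x 15.7 z(deck) -0.28  gripy -0.10 tilt 1.87 yaw 0.03 F [-1.5 -1.8  1.5] T [0.01 0.31 0.06] w 30.1
[[-0.1, 1.1, -0.1], [0.0051, 0.0008, -0.0004]]
[[-0.4, 4.8, -0.1], [0.0063, 0.0009, -0.0004]]
[[-0.8, 9.5, -0.1], [0.0079, 0.001, -0.0004]]
[[-1.1, 14.1, -0.1], [0.0096, 0.0012, -0.0004]]
[[-1.4, 17.7, -0.1], [0.0111, 0.0013, -0.0004]]
```

Request:
jog_arm:
  series:
    - [[0,0,-0.2],[0,0,0],0.2]
    - [[-0.1,1.1,-0.2],[0.003,0.0008,0],0.2]
    - [[-0.4,4.8,-0.1],[0.0063,0.0009,0],0.2]
    - [[-0.8,9.5,-0.1],[0.0079,0.001,0],0.2]
    - [[-1.1,14.1,-0.1],[0.0096,0.0012,0],0.2]

```text
time_s: 7.17
ee_pos: [456.1, -318.7, 237.4]
ee_rot: [-177.6, -0.0, 4.4]
force: [0.9, -3.4, -0.7]
gripper_width: 29.8
```

```bash
python3 - <<'E'
from h import *
p=pose(); slide((-115,-110,-105,-100,-96),0.2,h=5.2)
E
```

```text
t 7.17 rear x -118.0 z+0.18 front x 31.9 z(deck) 0.84  gripy -0.32 tilt 2.39 yaw 0.02 F [ 0.9 -3.4 -0.7] T [-0.62  0.03 -0.  ] w 29.8
[[-0.4, 2.6, 0.0], [0.0017, 0.0008, -0.0003]]
[[-0.8, 7.1, 0.1], [0.0037, 0.0009, -0.0003]]
[[-1.1, 11.6, 0.1], [0.0058, 0.0011, -0.0003]]
[[-1.4, 16.1, 0.1], [0.0082, 0.0013, -0.0003]]
[[-1.7, 19.6, 0.1], [0.0103, 0.0015, -0.0003]]
```

Request:
jog_arm:
  series:
    - [[-0.3,2.6,0],[0.0017,0.0008,0],0.2]
    - [[-0.7,7.1,0.1],[0.0037,0.0009,0],0.2]
    - [[-1.1,11.6,0.1],[0.0058,0.0011,0],0.2]
    - [[-1.4,16.1,0.1],[0.0082,0.0013,0],0.2]
    - [[-1.7,19.6,0.1],[0.0103,0.0015,0],0.2]

```text
time_s: 7.58
ee_pos: [454.3, -298.5, 237.5]
ee_rot: [-177.0, 0.0, 4.4]
force: [-0.8, -2.4, -2.2]
gripper_width: 29.6
```

```bash
python3 - <<'E'
from h import *
p=pose(); grab('wrist','w6'); slide((-94,-90,-85,-81,-77),0.2,h=5.2)
E
```

```text
t 7.58 rear x -95.3 z+0.17 front x 54.5 z(deck) 2.43  gripy 0.05 tilt 3.01 yaw 0.02 F [-0.8 -2.4 -2.2] T [-0.75 -0.04 -0.02] w 29.6
[[0.0, 0.6, 0.1], [-0.0003, -0.0004, -0.0002]]
[[-0.2, 4.1, 0.1], [0.0021, -0.0002, -0.0002]]
[[-0.6, 8.4, 0.1], [0.0053, 0.0001, -0.0002]]
[[-0.8, 11.7, 0.2], [0.0082, 0.0003, -0.0002]]
[[-1.1, 15.0, 0.2], [0.0114, 0.0005, -0.0002]]
```

View pics/w6.png

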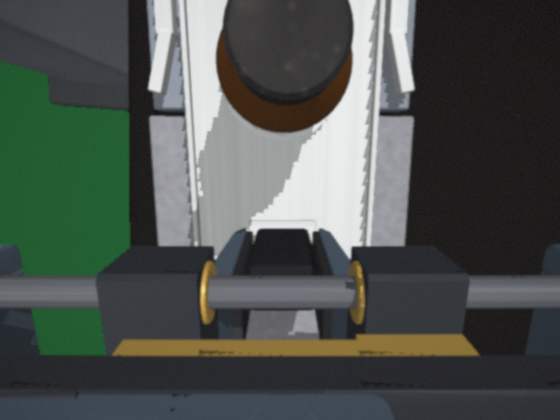

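```bash
python3 - <<'E'
import cv2,numpy as np
s=cv2.imread('pics/w6.png')
cv2.imwrite('pics/w6a.png',np.hstack([cv2.resize(s[0:95,145:210],None,fx=6,fy=6,interpolation=cv2.INTER_CUBIC),cv2.resize(s[0:95,358:423],None,fx=6,fy=6,interpolation=cv2.INTER_CUBIC)]))
from h import *
f=load('w6')
print(proj(f,[s2w(36,54,32),s2w(36,-54,32),s2w(8,61,32),s2w(8,-61,32)]))
print(proj(f,[s2w(36,50,36),s2w(36,-50,36),s2w(0,50,33),s2w(0,-50,33)]))
E
```

```text
[[174.27046831  33.24763521]
 [390.35109983  33.15978895]
 [163.87640421  91.79107088]
 [400.77352512  91.70893263]]
[[179.98165374  30.78437833]
 [384.6387204   30.70066585]
 [185.49404221 107.67115128]
 [379.15336281 107.60714846]]
```

View pics/w6a.png

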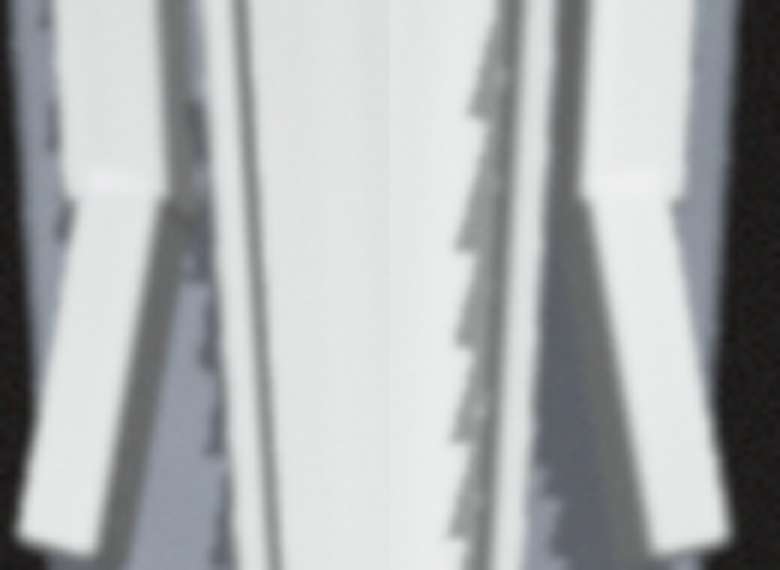

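```bash
python3 - <<'E'
from h import *
p=pose(); slide((-92,-87,-82,-77,-73),0.2,h=5.2,y=0.3)
E
```

```text
t 7.63 rear x -94.5 z+0.10 front x 55.2 z(deck) 2.53  gripy 0.14 tilt 3.07 yaw 0.01 F [ 0.4 -1.3 -2.6] T [-0.41 -0.23 -0.11] w 30.0
[[-0.4, 2.3, 0.1], [0.0008, -0.0003, -0.0002]]
[[-0.7, 6.6, 0.1], [0.004, -0.0, -0.0002]]
[[-1.1, 10.8, 0.2], [0.0075, 0.0002, -0.0002]]
[[-1.4, 15.0, 0.2], [0.0114, 0.0005, -0.0002]]
[[-1.6, 18.2, 0.2], [0.015, 0.0008, -0.0002]]
```

Request:
jog_arm:
  series:
    - [[-0.4,2.3,0.1],[0.0008,0,0],0.2]
    - [[-0.7,6.6,0.1],[0.004,0,0],0.2]
    - [[-1.1,10.8,0.1],[0.0075,0,0],0.2]
    - [[-1.4,15,0.1],[0.0114,0.0005,0],0.2]
    - [[-1.6,18.2,0.1],[0.015,0.0008,0],0.2]

```text
time_s: 8.05
ee_pos: [452.5, -279.4, 237.6]
ee_rot: [-176.1, -0.0, 4.4]
force: [-0.1, -3.5, -1.8]
gripper_width: 29.9
```

```bash
python3 - <<'E'
from h import *
p=pose(); slide((-70,-66,-62,-62,-62),0.2,h=5.2,y=0.3)
E
```

```text
t 8.05 rear x -72.5 z+0.19 front x 77.1 z(deck) 4.89  gripy 0.31 tilt 3.94 yaw 0.02 F [-0.1 -3.5 -1.8] T [-1.03  0.01  0.01] w 29.9
[[-0.1, 1.9, 0.0], [0.0027, 0.0003, -0.0004]]
[[-0.4, 4.9, 0.0], [0.0071, 0.0006, -0.0004]]
[[-0.6, 7.8, 0.0], [0.012, 0.001, -0.0004]]
[[-0.6, 7.8, 0.0], [0.012, 0.001, -0.0004]]
[[-0.6, 7.8, 0.0], [0.012, 0.001, -0.0004]]
```

Request:
jog_arm:
  series:
    - [[-0.1,1.9,0],[0.0027,0.0003,0],0.2]
    - [[-0.3,4.0,0],[0.006,0.0006,0],0.2]
    - [[-0.5,6.5,0],[0.0095,0.0008,0],0.2]
    - [[-0.6,7.8,0],[0.012,0.001,0],0.2]
    - [[-0.6,7.8,0],[0.012,0.001,0],0.2]

```text
time_s: 8.47
ee_pos: [451.9, -271.3, 237.6]
ee_rot: [-175.3, 0.0, 4.4]
force: [1.0, -0.0, -1.6]
gripper_width: 29.9
```

```bash
python3 - <<'E'
from h import *
p=pose(); rows(*[(x,0.3,zr,np.degrees(np.arcsin((5.2-zr)/-x)),0) for x,zr in ((-60,1.2),(-58,2.2),(-55,3.2),(-52,4.2),(-50,5.0))])
E
```

```text
t 8.47 rear x -61.5 z+0.12 front x 88.0 z(deck) 6.74  gripy 0.32 tilt 4.67 yaw 0.01 F [ 1.  -0.  -1.6] T [-0.67 -0.09 -0.04] w 29.9
[[-0.4, 4.8, 1.0], [-0.0148, -0.0013, -0.0003]]
[[-0.8, 10.1, 1.9], [-0.0297, -0.0024, -0.0003]]
[[-1.3, 16.4, 2.8], [-0.0451, -0.0036, -0.0003]]
[[-1.8, 23.2, 3.6], [-0.0621, -0.0049, -0.0003]]
[[-2.2, 28.5, 4.1], [-0.0773, -0.0061, -0.0003]]
```

Request:
jog_arm:
  series:
    - [[-0.4,4.8,1.0],[-0.0148,-0.0013,0],0.2]
    - [[-0.8,10.1,1.9],[-0.0297,-0.0024,0],0.2]
    - [[-1.3,16.4,2.8],[-0.0451,-0.0036,0],0.2]
    - [[-1.8,23.2,3.6],[-0.0621,-0.0049,0],0.2]
    - [[-2.2,28.5,4.1],[-0.0773,-0.0061,0],0.2]

```text
time_s: 8.88
ee_pos: [449.5, -241.7, 241.8]
ee_rot: [-179.8, 0.0, 4.4]
force: [0.5, -1.8, -3.6]
gripper_width: 29.8
```

```bash
python3 - <<'E'
from h import *
p=pose(); rows(*[(x,0.3,6.2,0,0) for x in (-48,-44,-39,-34,-29)])
E
```

```text
t 8.88 rear x -49.2 z+5.11 front x 100.8 z(deck) -0.03  gripy 0.49 tilt 0.17 yaw 0.02 F [ 0.5 -1.8 -3.6] T [-0.69 -0.04  0.01] w 29.8
[[0.0, 1.9, 1.0], [-0.003, -0.0004, -0.0004]]
[[-0.3, 5.9, 1.0], [-0.003, -0.0004, -0.0004]]
[[-0.7, 10.9, 1.0], [-0.003, -0.0004, -0.0004]]
[[-1.1, 15.8, 1.0], [-0.003, -0.0004, -0.0004]]
[[-1.4, 20.8, 1.0], [-0.003, -0.0004, -0.0004]]
```

```bash
python3 - <<'E'
from h import *
rows(*[(x,0.3,6.3,-0.4,0) for x in (-47,-42,-36,-30,-24)])
E
```

```text
[[-0.2, 4.4, 1.0], [-0.01, -0.0009, -0.0004]]
[[-0.6, 9.4, 1.0], [-0.01, -0.0009, -0.0004]]
[[-1.0, 15.4, 1.0], [-0.01, -0.0009, -0.0004]]
[[-1.5, 21.4, 1.0], [-0.01, -0.0009, -0.0004]]
[[-1.9, 27.4, 1.0], [-0.01, -0.0009, -0.0004]]
```

Request:
jog_arm:
  series:
    - [[-0.2,4.4,1.0],[-0.006,-0.0006,0],0.2]
    - [[-0.6,9.4,1.0],[-0.01,-0.0009,0],0.2]
    - [[-1.0,15.4,1.0],[-0.01,-0.0009,0],0.2]
    - [[-1.5,21.4,1.0],[-0.01,-0.0009,0],0.2]
    - [[-1.9,27.4,1.0],[-0.01,-0.0009,0],0.2]

```text
time_s: 9.3
ee_pos: [447.4, -213.6, 242.6]
ee_rot: [179.6, 0.0, 4.4]
force: [-0.3, -1.0, -4.0]
gripper_width: 30.1
```

```bash
python3 - <<'E'
from h import *
p=pose(); rows(*[(x,0.3,6.3,-0.4,0) for x in (-20,-14,-8,-2,3)])
E
```

```text
t 9.30 rear x -23.1 z+6.18 front x 126.9 z(deck) -0.39  gripy 0.42 tilt -0.37 yaw 0.01 F [-0.3 -1.  -4. ] T [-0.38 -0.09 -0.06] w 30.1
[[-0.2, 3.2, 0.1], [-0.0005, -0.0005, -0.0002]]
[[-0.7, 9.2, 0.1], [-0.0005, -0.0005, -0.0002]]
[[-1.1, 15.2, 0.1], [-0.0005, -0.0005, -0.0002]]
[[-1.6, 21.2, 0.1], [-0.0005, -0.0005, -0.0002]]
[[-2.0, 26.2, 0.1], [-0.0005, -0.0005, -0.0002]]
```

Request:
jog_arm:
  series:
    - [[-0.2,3.2,0.2],[0,0,0],0.2]
    - [[-0.6,9.2,0.3],[0,0,0],0.2]
    - [[-1.1,15.2,0.3],[0,0,0],0.2]
    - [[-1.5,21.2,0.3],[0,0,0],0.2]
    - [[-1.9,26.2,0.3],[0,0,0],0.2]

```text
time_s: 9.72
ee_pos: [445.3, -186.7, 242.7]
ee_rot: [179.7, 0.1, 4.4]
force: [0.0, -0.7, -5.2]
gripper_width: 30.0
```

```bash
python3 - <<'E'
from h import *
p=pose(); f=grab('side','s7')
c=f['pixels'][150:260,250:360,::-1]; cv2.imwrite('pics/s7c.png',cv2.resize(c,None,fx=5,fy=5,interpolation=cv2.INTER_CUBIC))
f=grab('wrist','w7')
p=pose()
E
```

```text
t 9.72 rear x 4.1 z+6.24 front x 154.1 z(deck) -0.23  gripy 0.62 tilt -0.33 yaw 0.02 F [ 0.  -0.7 -5.2] T [-0.42 -0.01  0.01] w 30.0
t 9.82 rear x 4.4 z+6.18 front x 154.4 z(deck) -0.22  gripy 0.83 tilt -0.31 yaw 0.06 F [ 0.1 -0.1 -4.1] T [-0.32 -0.    0.03] w 30.0
```

View pics/s7c.png

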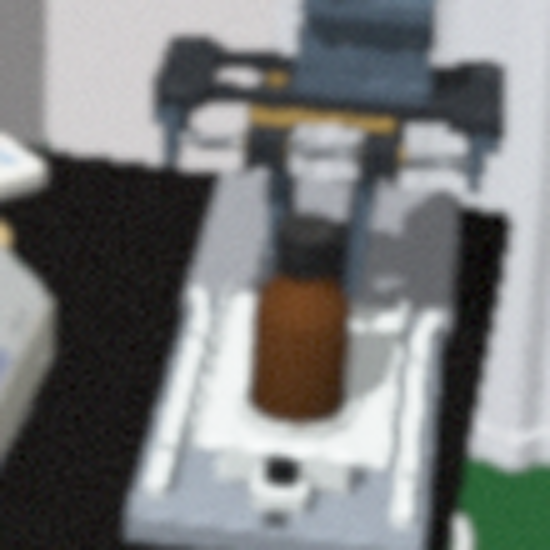

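View pics/w7.png

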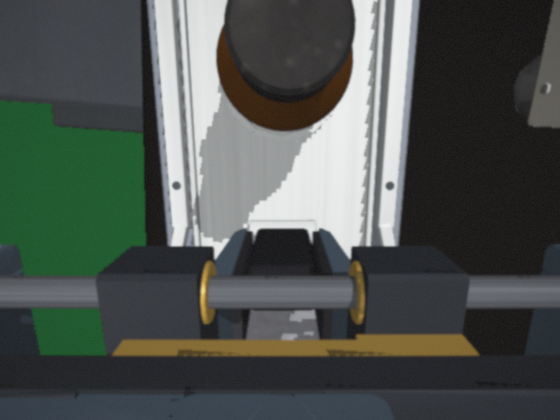

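```bash
python3 - <<'E'
from h import *
rows(*[(x,0.2,z,t,0) for x,z,t in ((6,6,-.25),(8,5.7,-.15),(10,5.4,-0.05),(11,5.2,0),(12,5.1,0))])
E
```

```text
[[0.2, 1.4, -0.2], [0.0011, -0.0017, -0.0011]]
[[0.1, 3.0, -0.4], [0.0029, -0.0015, -0.0011]]
[[-0.0, 4.7, -0.7], [0.0046, -0.0014, -0.0011]]
[[-0.1, 5.5, -0.9], [0.0055, -0.0013, -0.0011]]
[[-0.2, 6.5, -1.0], [0.0055, -0.0013, -0.0011]]
```

Request:
jog_arm:
  series:
    - [[0.2,1.4,-0.2],[0.0011,-0.001,-0.0005],0.2]
    - [[0.1,3,-0.4],[0.0029,-0.0015,-0.001],0.2]
    - [[0,4.7,-0.7],[0.0046,-0.0014,-0.001],0.2]
    - [[-0.1,5.5,-0.9],[0.0055,-0.0013,-0.001],0.2]
    - [[-0.2,6.5,-1.0],[0.0055,-0.0013,-0.001],0.2]

```text
time_s: 10.23
ee_pos: [445.1, -180.2, 241.9]
ee_rot: [180.0, -0.0, 4.4]
force: [0.1, -1.0, -2.6]
gripper_width: 29.8
```

```bash
python3 - <<'E'
from h import *
p=pose(); rows(*[(x,0.2,5.1,0,0) for x in (13,14,15,16,17)])
E
```

```text
t 10.23 rear x 11.7 z+5.26 front x 161.7 z(deck) -0.41  gripy 0.04 tilt -0.03 yaw -0.00 F [ 0.1 -1.  -2.6] T [-0.4   0.05  0.03] w 29.8
[[-0.2, 1.2, -0.2], [0.0004, 0.0005, 0.0]]
[[-0.2, 2.1, -0.2], [0.0004, 0.0005, 0.0]]
[[-0.3, 3.1, -0.2], [0.0004, 0.0005, 0.0]]
[[-0.4, 4.1, -0.2], [0.0004, 0.0005, 0.0]]
[[-0.5, 5.1, -0.2], [0.0004, 0.0005, 0.0]]
```

Request:
jog_arm:
  series:
    - [[-0.1,1.2,-0.2],[0,0,0],0.2]
    - [[-0.2,2.1,-0.2],[0,0,0],0.2]
    - [[-0.2,3.1,-0.2],[0,0,0],0.2]
    - [[-0.3,4.1,-0.2],[0,0,0],0.2]
    - [[-0.4,5.1,-0.2],[0,0,0],0.2]

```text
time_s: 10.65
ee_pos: [444.9, -175.1, 241.8]
ee_rot: [179.9, -0.1, 4.4]
force: [-0.7, -2.6, -1.8]
gripper_width: 29.6
```

```bash
python3 - <<'E'
from h import *
p=pose()
E
```

```text
t 10.65 rear x 16.7 z+5.26 front x 166.7 z(deck) -0.49  gripy -0.22 tilt -0.06 yaw 0.01 F [-0.7 -2.6 -1.8] T [-0.54  0.14  0.06] w 29.6
```

Request:
jog_arm:
  series:
    - [[0,0.4,0],[0,0,0],0.2]
    - [[0,0.8,0],[0,0,0],0.2]
    - [[-0.1,1.2,0],[0,0,0],0.2]
    - [[-0.1,1.6,0],[0,0,0],0.2]
    - [[-0.1,2.0,0],[0,0,0],0.2]

```text
time_s: 11.07
ee_pos: [444.8, -173.1, 241.9]
ee_rot: [179.9, -0.1, 4.4]
force: [-0.1, -1.8, -2.2]
gripper_width: 29.8
```

```bash
python3 - <<'E'
from h import *
p=pose()
E
```

```text
t 11.07 rear x 18.7 z+5.30 front x 168.7 z(deck) -0.46  gripy -0.32 tilt -0.06 yaw 0.01 F [-0.1 -1.8 -2.2] T [-0.49  0.2   0.07] w 29.8
```

Request:
jog_arm:
  series:
    - [[0,0.3,0],[0,0,0],0.2]
    - [[0,0.6,0],[0,0,0],0.2]
    - [[0,0.9,0],[0,0,0],0.2]
    - [[0,1.2,0],[0,0,0],0.2]
    - [[-0.1,1.5,0],[0,0,0],0.2]

```text
time_s: 11.48
ee_pos: [444.7, -171.6, 241.9]
ee_rot: [179.9, -0.1, 4.4]
force: [0.3, -1.7, -2.1]
gripper_width: 30.1
```

```bash
python3 - <<'E'
from h import *
p=pose()
E
```

```text
t 11.48 rear x 20.2 z+5.31 front x 170.2 z(deck) -0.46  gripy -0.37 tilt -0.06 yaw 0.01 F [ 0.3 -1.7 -2.1] T [-0.48  0.12 -0.01] w 30.1
```

Request:
jog_arm:
  series:
    - [[0,0.2,0],[0,0,0],0.2]
    - [[0,0.4,0],[0,0,0],0.2]
    - [[0,0.6,0],[0,0,0],0.2]
    - [[0,0.8,0],[0,0,0],0.2]
    - [[0,0.8,0],[0,0,0],0.2]

```text
time_s: 11.9
ee_pos: [444.7, -171.0, 242.0]
ee_rot: [179.9, -0.1, 4.4]
force: [0.1, -3.9, -1.7]
gripper_width: 29.7
```

```bash
python3 - <<'E'
from h import *
p=pose()
E
```

```text
t 11.90 rear x 20.6 z+5.41 front x 170.6 z(deck) -0.45  gripy -0.44 tilt -0.10 yaw 0.03 F [ 0.1 -3.9 -1.7] T [-0.84  0.26  0.07] w 29.7
```

Request:
jog_arm:
  series:
    - [[0,0.2,0],[0,0,0],0.2]
    - [[0,0.3,0],[0,0,0],0.2]
    - [[0,0.4,0],[0,0,0],0.2]
    - [[0,0.5,0],[0,0,0],0.2]
    - [[0,0.5,0],[0,0,0],0.2]

```text
time_s: 12.32
ee_pos: [444.7, -170.8, 242.1]
ee_rot: [179.8, -0.1, 4.5]
force: [-0.6, -6.2, -1.6]
gripper_width: 29.8
```

```bash
python3 - <<'E'
from h import *
p=pose()
E
```

```text
t 12.32 rear x 20.6 z+5.58 front x 170.6 z(deck) -0.42  gripy -0.52 tilt -0.16 yaw 0.05 F [-0.6 -6.2 -1.6] T [-1.06  0.35  0.01] w 29.8
```

Request:
jog_arm:
  series:
    - [[0,0.4,-0.1],[0,0,0],0.2]
    - [[0,0.5,-0.1],[0,0,0],0.2]
    - [[0,0.6,-0.1],[0,0,0],0.2]
    - [[0,0.6,-0.1],[0,0,0],0.2]
    - [[0,0.6,-0.1],[0,0,0],0.2]

```text
time_s: 12.73
ee_pos: [444.7, -170.6, 242.2]
ee_rot: [179.8, -0.1, 4.5]
force: [-1.7, -5.5, -0.9]
gripper_width: 29.6
```

```bash
python3 - <<'E'
from h import *
p=pose()
E
```

```text
t 12.73 rear x 20.6 z+5.68 front x 170.6 z(deck) -0.48  gripy -0.53 tilt -0.21 yaw 0.07 F [-1.7 -5.5 -0.9] T [-1.12  0.42  0.  ] w 29.6
```

Request:
jog_arm:
  series:
    - [[0,0.6,-0.1],[0,0,0],0.2]
    - [[0,0.8,-0.1],[0,0,0],0.2]
    - [[0,0.9,-0.1],[0,0,0],0.2]
    - [[0,0.9,-0.1],[0,0,0],0.2]
    - [[0,0.9,-0.1],[0,0,0],0.2]

```text
time_s: 13.15
ee_pos: [444.7, -170.2, 242.4]
ee_rot: [179.7, -0.1, 4.5]
force: [-1.5, -7.3, -1.0]
gripper_width: 30.0
```

```bash
python3 - <<'E'
from h import *
p=pose()
E
```

```text
t 13.15 rear x 20.6 z+5.88 front x 170.6 z(deck) -0.51  gripy -0.58 tilt -0.30 yaw 0.10 F [-1.5 -7.3 -1. ] T [-1.28  0.48  0.03] w 30.0
```

Request:
jog_arm:
  series:
    - [[0,0.5,-0.2],[0.002,0,0],0.2]
    - [[0,0.5,-0.3],[0.003,0,0],0.2]
    - [[0,0.5,-0.3],[0.003,0,0],0.2]
    - [[0,0.5,-0.3],[0.003,0,0],0.2]
    - [[0,0.5,-0.3],[0.003,0,0],0.2]

```text
time_s: 13.57
ee_pos: [444.7, -170.4, 242.3]
ee_rot: [179.8, -0.1, 4.5]
force: [-1.4, -8.7, -0.3]
gripper_width: 30.1
```

```bash
python3 - <<'E'
from h import *
p=pose()
E
```

```text
t 13.57 rear x 20.7 z+5.78 front x 170.7 z(deck) -0.45  gripy -0.60 tilt -0.24 yaw 0.13 F [-1.4 -8.7 -0.3] T [-1.46  0.46 -0.  ] w 30.1
```

Request:
jog_arm:
  series:
    - [[0,-0.2,-0.2],[0.002,0,0],0.2]
    - [[0,-0.5,-0.4],[0.004,0,0],0.2]
    - [[0,-0.5,-0.4],[0.004,0,0],0.2]
    - [[0,-0.5,-0.4],[0.004,0,0],0.2]
    - [[0,-0.5,-0.4],[0.004,0,0],0.2]

```text
time_s: 13.98
ee_pos: [444.7, -171.2, 241.9]
ee_rot: [180.0, -0.1, 4.5]
force: [0.0, -5.7, -1.8]
gripper_width: 29.9
```

```bash
python3 - <<'E'
from h import *
p=pose()
E
```

```text
t 13.98 rear x 20.7 z+5.36 front x 170.7 z(deck) -0.36  gripy -0.56 tilt -0.04 yaw 0.14 F [ 0.  -5.7 -1.8] T [-1.11  0.47 -0.08] w 29.9
```

Request:
jog_arm:
  series:
    - [[0,-0.1,-0.2],[0.0003,0,0],0.2]
    - [[0,-0.1,-0.3],[0.0005,0,0],0.2]
    - [[0,-0.1,-0.3],[0.0005,0,0],0.2]
    - [[0,-0.1,-0.3],[0.0005,0,0],0.2]
    - [[0,-0.1,-0.3],[0.0005,0,0],0.2]
  squeeze: 12

```text
time_s: 14.4
ee_pos: [444.7, -171.3, 241.8]
ee_rot: [180.0, -0.1, 4.5]
force: [-0.8, -4.3, 1.8]
gripper_width: 29.9
```

```bash
python3 - <<'E'
from h import *
p=pose()
E
```

```text
t 14.40 rear x 20.6 z+5.24 front x 170.6 z(deck) -0.42  gripy -0.56 tilt -0.02 yaw 0.14 F [-0.8 -4.3  1.8] T [-0.82  0.65 -0.03] w 29.9
```

Now the tray's weight is on the deck, so I'll open.

Request:
jog_arm:
  series:
    - [[0,0,0],[0,0,0],0.35]
    - [[0,0,0],[0,0,0],0.38]
    - [[0,0,0],[0,0,0],0.42]
    - [[0,0,0],[0,0,0],0.5]
    - [[0,0,0],[0,0,0],0.6]

```text
time_s: 14.82
ee_pos: [444.7, -171.1, 241.8]
ee_rot: [-180.0, -0.1, 4.5]
force: [0.3, -0.1, 0.4]
gripper_width: 48.6
```

Request:
jog_arm:
  series:
    - [[0,0,0],[0,0,0],0.8]
    - [[0,0,0],[0,0,0],0.9]
    - [[0,0,6],[0,0,0],1]
    - [[0,0,18],[0,0,0],1]
    - [[0,0,36],[0,0,0],1]

```text
time_s: 15.23
ee_pos: [444.3, -170.9, 277.3]
ee_rot: [-179.9, 0.0, 4.5]
force: [0.7, -0.7, -0.7]
gripper_width: 81.9
```

Request:
jog_arm:
  series:
    - [[0,0,35],[0,0,0],1]
    - [[0,0,70],[0,0,0],1]
    - [[0,-10,105],[0,0,0],1]
    - [[0,-20,140],[0,0,0],1]
    - [[0,-30,160],[0,0,0],1]

```text
time_s: 15.65
ee_pos: [444.3, -201.1, 442.1]
ee_rot: [179.9, -0.3, 4.6]
force: [1.3, -0.9, -0.2]
gripper_width: 91.5
```

```bash
python3 - <<'E'
from h import *
p=pose(); grab('wrist','w8'); grab('scene','c8'); f=grab('side','s8')
c=f['pixels'][150:260,250:360,::-1]; cv2.imwrite('pics/s8c.png',cv2.resize(c,None,fx=5,fy=5,interpolation=cv2.INTER_CUBIC))
E
```

```text
t 15.65 rear x -9.3 z+205.50 front x 140.7 z(deck) 199.66  gripy 1.69 tilt -0.09 yaw 0.15 F [ 1.3 -0.9 -0.2] T [-0.1  -0.05  0.04] w 91.5
```

View pics/w8.png

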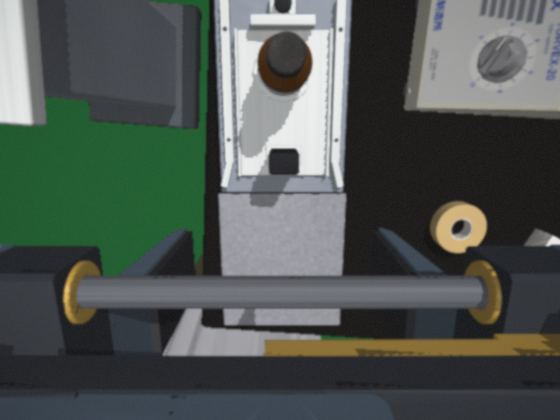

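View pics/s8c.png

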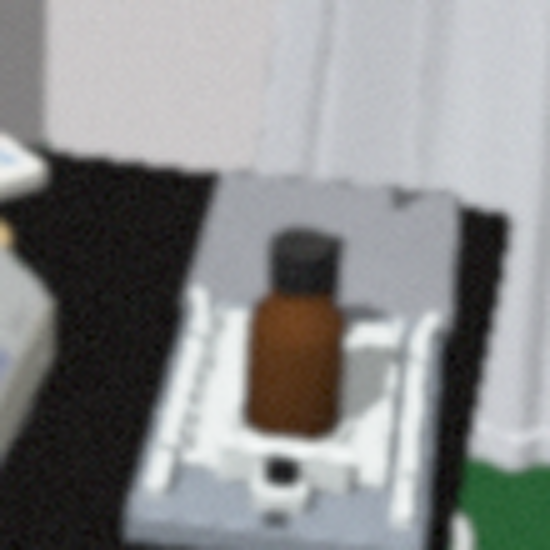

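```bash
python3 - <<'E'
import cv2
s=cv2.imread('pics/w8.png')
cv2.imwrite('pics/w8a.png',cv2.resize(s[0:100,210:355],None,fx=5,fy=5,interpolation=cv2.INTER_CUBIC))
cv2.imwrite('pics/w8b.png',cv2.resize(s[100:200,210:355],None,fx=5,fy=5,interpolation=cv2.INTER_CUBIC))
E
```

```text
(no output)
```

View pics/w8a.png

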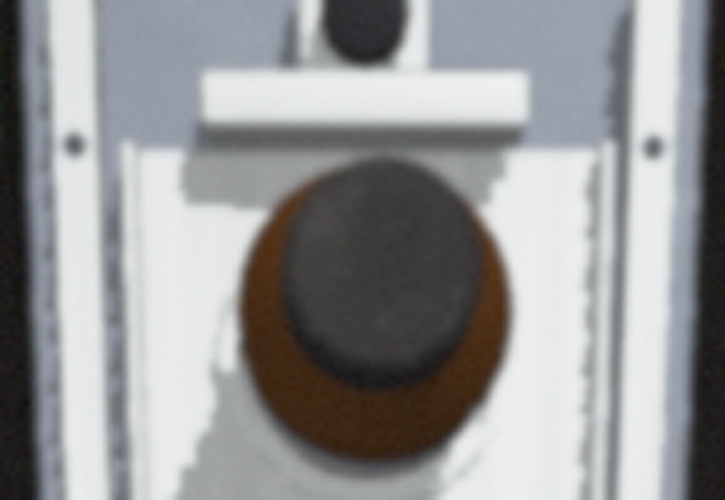

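View pics/w8b.png

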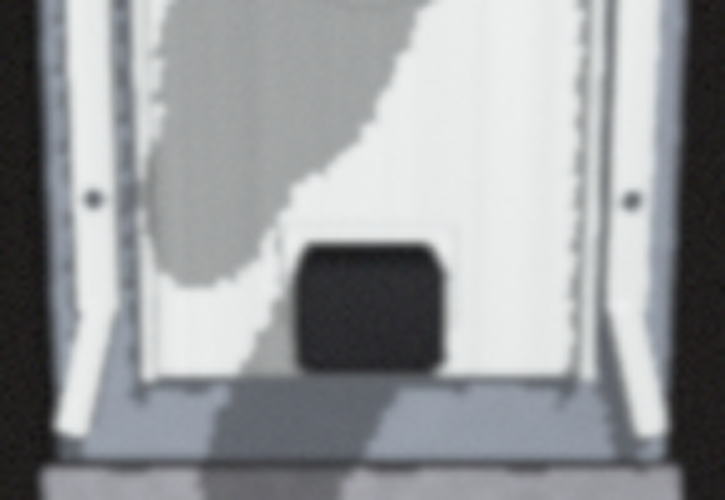

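```bash
python3 - <<'E'
from h import *
np.set_printoptions(precision=2,suppress=True)
f=load('w8')
A=lambda *p: np.array(p)/5+[210,0]; B=lambda *p: np.array(p)/5+[210,100]
def ts(X):
    d=X[:,:2]-ST; a=np.radians(SY); c,s=np.cos(a),np.sin(a); return np.c_[c*d[:,0]+s*d[:,1],-s*d[:,0]+c*d[:,1]]
print('stop top',ts(onplane(f,A((202,125),(528,125)),45)).ravel())
print('tray front rim',ts(onplane(f,A((122,142),(614,142)),34)).ravel(),'plate',ts(onplane(f,A((150,149),(590,149)),28)).ravel())
print('tray rear plate',ts(onplane(f,B((143,381),(595,381)),28)).ravel(),'rim',ts(onplane(f,B((138,382),(600,382)),34)).ravel())
print('entry',ts(onplane(f,B((55,463),(670,463)),22)).ravel())
# bottle: body circle centre at shoulder height; cap top
print('cap top c',ts(onplane(f,A((382,268),),22+6+105)))
print('expected seat x', 'y')
E
```

```text
stop top [170.54  31.97 170.74 -31.68]
tray front rim [170.01  48.98 170.32 -50.09] plate [170.1   44.02 170.38 -46.03]
tray rear plate [ 19.25  49.72  19.37 -52.27] rim [ 19.96  50.12  20.08 -52.56]
entry [ -0.82  71.37  -0.68 -71.2 ]
cap top c [[129.68  -1.91]]
expected seat x y
```

View pics/c8.png

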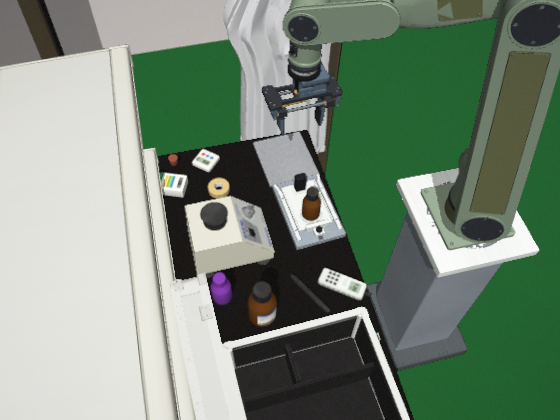

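```bash
python3 - <<'E'
from h import *
print(env.job_done())
E
```

```text
the job is handed in; nothing more can be done
None
```

I slid the tray off the board, up over the step and home against the depth stop, then let go and handed the job in. It took about 16 s of the 72 s allowed. `env.job_done()` reports no verdict, so the checks below are my own measurements.

**What I did:** I held the black grip at about 25–30 N and tipped the leading end up roughly 4.5° with the rear edge kept on the board. I laid the front on the stage about 15 mm in and straightened the tray on the way. The rear stayed down until the tray was more than half across; then I levelled it and slid it on. I pressed it home at about 6–9 N total; estimated friction of about 2 N leaves 4–6 N on the stop. I held that for over a second before releasing.

**Last checks from the wrist and side pictures:**

| Check | Measured |
|---|---|
| Leading end | about 170.2 mm past the entry edge |
| Stop face | about 170.6 mm; it read 170.1 mm at the start |
| Gap, tray to stop | about 0.5 mm or less |
| Trailing end | about 20 mm past the entry edge |
| Tray skew | about 0.5° or less |
| Bottle | upright, about 1.2 mm from its seat centre |

- **Stop shift:** the 0.5 mm change in the stop's reading is within the measuring error. The arm's own reading did not move during the press.
- **Off-centre:** the tray lies about 1 mm toward the rail nearest the robot, still inside the rails.
- **Disagreement:** I estimated the step height as 5.7 mm from the images but about 5.0 mm by touch. I went by the touch figure, and the slide went smoothly.
- **Bystanders:** they look unmoved in the last scene picture; I did not measure them.

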